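Fill the dryer-cartridge carrier through the rail feeder

ROBOT

A 6-joint arm with a two-finger parallel gripper is mounted at the origin on the work surface. World frame = base frame: x ahead of the robot, y to its left, z up, the work surface at z = 0. Lengths are in m, angles in degrees, forces in N, time in s.
With the tool pointing down it reaches from about 0.3 to 0.75 m from the base axis. Payload 8.5 kg.
Tool frame: the origin (TCP) lies at the very end of the fingers, on their centre line; the grasp point (between the pads) lies 19 mm behind it; z points along the fingers, y is the line along which they close (so a half turn about z gives the same grasp; the last joint's range is limited). The gripper opens to 85 mm and grips with 20 to 120 N. Pads are 22 mm wide; open, the fingers measure 114 mm over their backs; the gripper's body (76 mm by 85 mm) begins 54 mm behind the grasp point. The pads swing forward as they close: fully open they stand 13 mm farther back than shut.
Start: joints at [54.528, 21.807, 74.336, -0, 83.858, -12.336], TCP at [0.216, 0.506, 0.231] pointing down, gripper open.
Joint ranges: [-178.18, 178.18], [-50.72, 133.34], [12.68, 142.11], [-81.47, 261.47], [9.98, 163.14], [-165.26, 165.26]. Speed limits (degrees/s): [136.94, 136.94, 180, 180, 180, 180].

INTERFACE

Orientations are given as a 3x3 rotation matrix whose columns are the frame's x, y, z axes.
In Python, from rig import observe, cams, ticket gives the robot as it stands.
- The arm moves only by the tool move_arm, never from a script. Its arguments are lists of equal length, an entry for each row: "jaw": the finger opening in cm, from 0 to 8.54; "dp": the shift along the tool's x, y, z in cm, a list of three; "turn": the turn, a rotation vector about the tool's x, y, z in rad, a list of three. In form: {"jaw": [jaw, ...], "dp": [[tx, ty, tz], ...], "turn": [[wx, wy, wz], ...]}. A call has 1 to 12 rows; each row shifts and turns the commanded pose from where the row before left it, along the tool's axes as they then stand; what a row does not reach is not made up. A row lasts 1/12 s, in which the tool goes at most 41.7 mm and 7.16 degrees, less where a joint would pass 70% of its speed; a pose out of reach is approached as far as the arm can. A call is refused whole if a number of a shift passes 4.17 or a number of a turn 0.125, either way. A call with a gripper value outside its range is refused whole. The fingers move at their own pace and stop on an object; "force" is the grip in N (left out, the last holds). Time passes only in rows, so rows that do not move let the fingers close. It gives the time, the measured TCP pose, the force, the opening and the grip force at its end, in the units of the state.
- observe(): the state, without advancing time (a new reading comes with each control period).
- cams.get_image(name): name is "scene" or "top"; returns (picture, depth): 420x560x3 uint8, red, green, blue; 420x560 float32, m along the optical axis (not along the pixel's ray), 0 where there is no reading.
- cams.calibration(name): a dict with "vertical_fov" (degrees; the focal length in pixels is half the picture's height over the tangent of half this angle, whatever the lens; pixels are square), "cx", "cy" (the principal point, pixels), "k1" (the pictures are not rectified: a ray, as slopes to the right and down, at radius r is drawn at 1 + k1 r^2 times it, then the intrinsics apply), "view" (4x4, takes a point from world to camera coordinates). Camera axes: x right, y up, looking along -z (the intrinsics and any distortion apply to the point x, -y, -z); pixel columns grow to the right and rows downward; lengths in m; the calibration is good to about 2 mm. A picture is of the moment at which its call begins. calibration takes no time and is no camera call.
- ticket.close_job(): hands the job in; it is judged then, once.
Trained networks look in the newest picture that a camera, given by its name, has taken for a name from the list of things; names that differ only in an ending like _2 or _b are one class to them, and where a whole thing is asked for, a point or a joint stands for the part that bears it (a point fixed in the world has none). Each returns a list of dicts, best first, with "p" (0 to 1); they miss things now and then, are a little off and sometimes report something else, mostly with a low value. They report only what shows in the picture. A call takes as long as a camera call. They do not tell look-alikes from the thing itself.
- cams.spot_in(camera, query): "box" ([centre column, centre row, width, height] as shares, 0 to 1, of the picture: columns of its width, rows of its height, round what is visible of it).
- cams.outline_of(camera, query): "mask" (420x560 bool, what is visible of it) and "box" ([centre column, centre row, width, height] as shares, 0 to 1, of the picture: columns of its width, rows of its height, round what is visible of it).
- cams.mark_of(camera, query): "location" ([column, row] as shares, 0 to 1, of the picture: columns of its width, rows of its height: a listed point, or the origin of a listed thing).
The state is a dict: "time_s": time; "q": joint angles; "qvel": joint speeds; "joint_efforts": joint torques, N m; "position": TCP position; "tool_rot": TCP orientation; "ft_force": force on the tool from outside, world axes, zero at the start; "wrist_torque": the same for the moment, N m; "grip_width": finger opening in m; "gripper_force": force on a finger pad.
Only numpy, scipy, OpenCV 4.12 (cv2) and the standard library are available. Lean on these libraries where they do the work, as an engineer would, in place of code of your own. Each camera call takes 0.05 s, during which the arm holds its last target. There are 200 camera calls.

TASK

Slide the feeder's gate fully open and feed every dryer cartridge lying on the bench into the sloping slotted rails: lay each one lengthways over the slot at the top and let go, so that it drops through, hangs by its cap and slides down into the handled carrier by itself (do not put any into the carrier by hand). When all of them hang in the carrier, slide the gate fully shut, lift the carrier by its handle off the feeder's stand and set it down, without tipping it, squarely on the middle of the blue mat and lengthways along it, with all the cartridges still hanging in it. Leave the other things on the bench where they are.

Things in the scene. Friction and masses are not known exactly. Their poses are not given: they have to be found in the camera images.
- feeder: Fixed gravity rail feeder on a base plate 445 x 116 x 12. Two slippery steel rails with a 28 mm slot between them run down along its x at 20 deg, with side lips 14 mm high, 47 apart. Origin on the bench below the rails' lower end; x downhill, z up. Beyond x = 0 the base plate is the carrier's stand, with a nest of 8 mm high strips.
- rail_end (a point): Lower end of the feeder's rails, on the slot's middle line at rail-surface height, 157 mm above the bench; axes as the feeder's. From here the rails rise 0.364 mm per mm uphill (feeder -x) to a back stop 188 mm away that stands 32 mm above them. A cartridge's body (24) passes the slot, its cap (40) hangs on the rails.
- mouth (a point): Feeding place: on the slot's middle line at rail height, 130 mm uphill of rail_end (204 mm above the bench). A cartridge laid along the slot, cap uphill, origin about 33 mm above this point (cap 6 mm over the rails), and let go, tips nose-down through the slot, hangs by its cap and slides down; it takes 1 to 2 s.
- gate (a joint): Sliding gate across the rails 12 mm uphill of their lower end: 0 m = shut (blade across the slot stops the caps), 0.056 m = fully open (blade drawn out towards the feeder's +y). About 1.5 N moves it; it stays where it is left.
- gate_tab (a point): Centre of the top face of the gate's black upright grip tab, 24 (feeder x) x 14 (feeder y) mm, standing free for 28 mm downwards from here; it moves with the gate. This point is 201 mm above the bench.
- carrier: Loose aluminium carrier (0.42 kg), 214 long x 100 wide x 190 high, with 20 deg slotted rails that continue the feeder's, open uphill, closed by a plate at the low end; holds five cartridges. Origin centre of its underside; x along it to the closed low end, z up. Starts in the nest, 112 mm downhill of the feeder's origin, 12 mm up. Rails 102 mm above its underside at its middle.
- handle (a point): Middle of the carrier's black handle bar, 14 x 14 mm, 190 long along the carrier's x, 180 mm above its underside; free on both sides, and over 40 mm clear beneath.
- mat: Fixed blue bench mat, 300 (its x) x 170 (its y) x 3 mm, where the carrier is to go; origin centre of its underside.
- cart0: Dryer cartridge, all five alike: orange-brown cylinder 24 dia x 56 long, octagonal black cap 40 across flats x 12 on one end, steel nipple 12 dia x 10 on the cap; 60 g. Origin mid cylinder on its axis (grip here); x from nose to cap: nose at -28, cap +28 to +40, nipple to +50 mm. Lies on nose edge and a cap flat: origin 16 mm up, cap end 8 deg high. Some of the five are absent.
- cart1: Dryer cartridge like cart0, same axes; may be absent.
- cart2: Dryer cartridge like cart0, same axes; may be absent.
- cart3: Dryer cartridge like cart0, same axes; may be absent.
- cart4: Dryer cartridge like cart0, same axes; may be absent.
- filter: Bystander: white capsule filter with a blue band, 114 long, 48 dia, lying.
- driver: Bystander: screwdriver, 170 long, lying.
- spanner: Bystander: spanner, 160 long, lying.
- tape: Bystander: blue tape roll, 90 dia x 24 high.
- vial0: Bystander: glass vial 40 dia with an upright blue tube, 120 high, stands upright.
- vial1: Bystander: glass vial 40 dia with an upright blue tube, 120 high, stands upright.
- vial2: Bystander: glass vial 40 dia with an upright blue tube, 120 high, stands upright.
Mind the look-alikes: they are no part of the job. What is shaped like the cart1 but purple is not meant.

How it is judged:
By the outcome, as a careful person would: the job done as asked, in the order asked, and still so for the second after the job is handed in, with the robot touching nothing.
Of cart0, cart1, cart2, cart3, cart4 only 3 to 5 are there at a start; the rules pass over those that are not, and their reading is None.
At some moment in a run one of cart0, cart1, cart2, cart3, cart4 may be knocked a few centimetres aside while the robot is not near it.
It also fails if it takes over 210 s, if anything falls off the work surface, if the arm or the gripper's body presses on something with over 40 N, if the wrist force passes 120 N, or if a joint passes its speed limit or range.

## Working session

There is one attempt and no reset: what is moved stays moved. The work goes in short steps, Python scripts to look and compute and a tool call to move; the robot and the scene stay as the last step left them, time stands still between calls to the robot, and variables do not carry over. Pictures are saved under pics/ and viewed, at most 14 in all, crops included, and the job is handed in when it is done.

Besides the shell and the picture viewer there is one more tool, called after "Call:" as name(argument=value, ...) on one line, values as JSON. move_arm: Moves the arm, as the interface text tells. Its arguments: {"type":"object","properties":{"jaw":{"type":"array","items":{"type":"number"}},"dp":{"type":"array","items":{"type":"array","items":{"type":"number"}}},"turn":{"type":"array","items":{"type":"array","items":{"type":"number"}}},"force":{"type":"number"}},"required":["jaw","dp","turn"]}

```bash
ls; mkdir -p pics
cat > h.py <<'E'
import numpy as np, cv2
from rig import observe, cams, ticket
def K(n):
    c=cams.calibration(n); f=210/np.tan(np.radians(c["vertical_fov"])/2); return c,f
def ray(n,u,v):
    c,f=K(n); d=np.array([(u-c["cx"])/f,(v-c["cy"])/f]); s=d.copy()
    for _ in range(20): s=d/(1+c["k1"]*(s@s))
    return s
def pt(n,u,v,z=None,depth=None):
    """world point of pixel: on plane z, or at depth"""
    c,f=K(n); s=ray(n,u,v); V=np.linalg.inv(np.array(c["view"]))
    o=V[:3,3]; d=V[:3,:3]@np.array([s[0],-s[1],-1])
    t=depth if depth is not None else (z-o[2])/d[2]
    return o+t*d
def proj(n,p):
    c,f=K(n); q=np.array(c["view"])@np.r_[p,1]; s=np.array([q[0],-q[1]])/-q[2]
    s=s*(1+c["k1"]*(s@s)); return s*f+[c["cx"],c["cy"]]
def snap(n,name):
    im,d=cams.get_image(n); cv2.imwrite(f"pics/{name}.png",im[:,:,::-1]); return im,d
E
python3 - <<'E'
from h import *
for n in("scene","top"):
    snap(n,n+"0"); c=cams.calibration(n); print(n,c["vertical_fov"],c["cx"],c["cy"],c["k1"],np.round(np.linalg.inv(np.array(c["view"])),3).tolist())
    for q in("feeder","rail_end","mouth","gate_tab","carrier","handle","mat","cart0"):
        for r in cams.mark_of(n,q)[:6]:
            if r["p"]>.2: print(q,round(r["p"],2),np.round(np.array(r["location"])*[560,420],1))
print(observe())
E
```

```text
pics
scene 52.52798436367397 281.62612324265496 203.331815181433 -0.039068673281595134 [[0.261, -0.588, 0.766, 1.311], [0.965, 0.174, -0.195, -0.249], [-0.019, 0.79, 0.613, 0.787], [0.0, 0.0, 0.0, 1.0]]
feeder 0.62 [331.5 250.6]
rail_end 0.72 [335.1 203.3]
rail_end 0.67 [197.  213.9]
mouth 0.72 [326.6 160. ]
gate_tab 0.7 [218.3 264.6]
gate_tab 0.63 [367.9 182. ]
carrier 0.56 [342.6 280.3]
handle 0.56 [347.5 223.4]
handle 0.45 [332.4 203.3]
mat 0.73 [411.  201.9]
cart0 0.86 [270.7 288.6]
cart0 0.84 [260.3 249.8]
cart0 0.66 [166.9 247.3]
cart0 0.61 [219.2 268.5]
cart0 0.55 [181.3 269.5]
cart0 0.49 [207.8 227.7]
top 53.21513168819988 278.9173377559465 207.21540690628905 -0.012231569202026558 [[0.01, 0.996, -0.094, 0.424], [-1.0, 0.009, -0.008, -0.047], [-0.007, 0.094, 0.996, 1.209], [0.0, 0.0, 0.0, 1.0]]
feeder 0.57 [239.8 197.5]
rail_end 0.59 [236.  194.5]
mouth 0.89 [225.1 244.5]
mouth 0.35 [165.  168.2]
mouth 0.26 [405.  291.3]
gate_tab 0.57 [236.9 197.3]
gate_tab 0.52 [198.4 188.8]
carrier 0.41 [409.4 291.2]
handle 0.54 [245.1 160.3]
handle 0.25 [373.5 202.8]
mat 0.55 [131.2 239.4]

[... 230 characters left out ...]
8567957e+01, -1.23375023e+01]), 'qvel': array([-0.0297411 ,  0.04367056,  0.02279668,  0.00915986,  0.04185098,
        0.1445748 ]), 'joint_efforts': array([ 2.09435952e-03, -4.48306632e+01, -2.31472492e+01,  2.34107142e-05,
        3.56864193e-04,  9.90832206e-06]), 'position': array([0.21608559, 0.50576214, 0.23131969]), 'tool_rot': array([[-9.19587049e-01,  3.92886317e-01, -3.00558193e-05],
       [ 3.92886316e-01,  9.19587049e-01,  3.28136797e-05],
       [ 4.05309879e-05,  1.83665148e-05, -9.99999999e-01]]), 'ft_force': array([-0.97767014,  0.65496913,  0.1440537 ]), 'wrist_torque': array([-0.037856  , -0.02433001, -0.07602602]), 'gripper_force': 0.0, 'grip_width': 0.08509142654491636}
```

View pics/scene0.png

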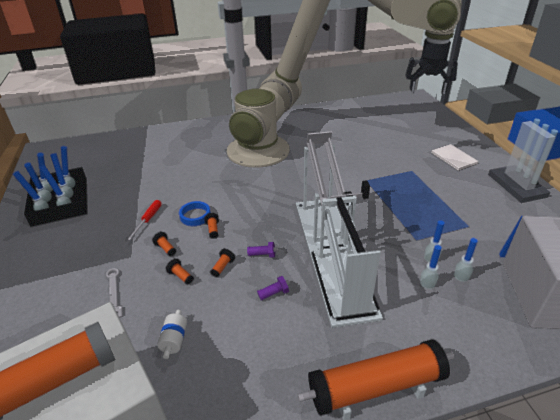

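View pics/top0.png

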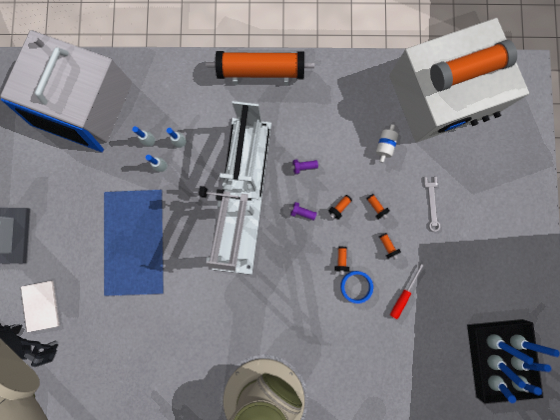

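```bash
cat >> h.py <<'E'
def cloud(n,d):
    c,f=K(n); v,u=np.mgrid[0:420,0:560]; P=np.stack([(u-c["cx"])/f,(v-c["cy"])/f],-1); s=P.copy()
    for _ in range(10): s=P/(1+c["k1"]*(s**2).sum(-1,keepdims=True))
    V=np.linalg.inv(np.array(c["view"]))
    q=np.stack([s[...,0]*d,-s[...,1]*d,-d],-1)
    return q@V[:3,:3].T+V[:3,3]
def carts(n,im,d,box):
    """orange cylinders: centre xy, axis dir nose->cap"""
    hsv=cv2.cvtColor(im,cv2.COLOR_RGB2HSV); m=((hsv[...,0]<16)&(hsv[...,1]>150)&(hsv[...,2]>80)).astype(np.uint8)
    W=cloud(n,d); out=[]
    k,l,st,ce=cv2.connectedComponentsWithStats(m)
    for i in range(1,k):
        u,v=ce[i]
        if st[i,4]<40 or not(box[0]<u<box[1] and box[2]<v<box[3]): continue
        vv,uu=np.nonzero(l==i)
        p=np.array([pt(n,a,b,z=.018)[:2] for a,b in zip(uu,vv)])
        (c0,sz,an)=cv2.minAreaRect((p*1000).astype(np.float32)); 
        a=np.radians(an); ax=np.array([np.cos(a),np.sin(a)])
        if sz[1]>sz[0]: ax=np.array([-ax[1],ax[0]])
        # dark on which side
        e=[]
        for s in(1,-1):
            x,y=np.round(proj(n,np.r_[np.array(c0)/1000+s*ax*.034,.03])).astype(int); e.append(im[y-1:y+2,x-1:x+2].mean())
        if e[1]<e[0]: ax=-ax
        out.append((np.round(c0,1),np.round(sz,1),np.round(ax,3),np.round(np.degrees(np.arctan2(ax[1],ax[0])),1),(int(u),int(v)),st[i,4],np.round(e)))
    return out
E
python3 - <<'E'
from h import *
im,d=snap("top","top1")
for c in carts("top",im,d,(280,430,130,330)): print(*c)
W=cloud("top",d)
print("bench z",np.median(W[290:320,250:330,2]),"mat",np.median(W[220:260,120:150,2]))
# mat
hsv=cv2.cvtColor(im,cv2.COLOR_RGB2HSV)
m=((hsv[...,0]>100)&(hsv[...,0]<125)&(hsv[...,1]>100)); m[:180]=0;m[310:]=0;m[:,:95]=0;m[:,175:]=0
vv,uu=np.nonzero(m); p=np.array([pt("top",a,b,z=.003)[:2] for a,b in zip(uu,vv)])
print("mat",cv2.minAreaRect((p*1000).astype(np.float32)))
R=np.zeros((420,560),bool);R[90:285,180:285]=1
for lo,hi in((.006,.03),(.185,.21)):
    s=R&(W[...,2]>lo)&(W[...,2]<hi); q=W[s]; print(lo,s.sum(),cv2.minAreaRect((q[:,:2]*1000).astype(np.float32)), q.mean(0))
z=W[...,2]; vis=np.clip(z/.27*255,0,255).astype(np.uint8)
a=cv2.applyColorMap(vis,cv2.COLORMAP_JET)[90:285,180:285]
b=im[90:285,180:285,::-1]
cv2.imwrite("pics/crop.png",cv2.resize(np.hstack([b,a]),None,fx=3,fy=3,interpolation=cv2.INTER_NEAREST))
E
```

```text
[ 548.4 -312.7] [51.1 21.4] [-0.804 -0.595] -143.5 (375, 203) 137 [103.  42.]
[ 548.3 -218.9] [21.9 49.1] [-0.755  0.656] 139.0 (342, 203) 131 [ 25. 135.]
[ 435.8 -345.3] [51.7 22.2] [-0.877 -0.48 ] -151.3 (387, 243) 146 [78. 65.]
[ 396.9 -215. ] [19.8 50.5] [-1.     0.005] 179.7 (341, 256) 137 [ 44. 111.]
[ 268.2 -378.3] [24.9 82.3] [-0.867  0.499] 150.1 (400, 304) 260 [84. 85.]
bench z -0.00010458647392941334 mat 0.002755716036727196Traceback (most recent call last):
  File "<stdin>", line 9, in <module>
  File "h.py", line 11, in pt
    c,f=K(n); s=ray(n,u,v); V=np.linalg.inv(np.array(c["view"]))
                ~~~^^^^^^^
  File "h.py", line 6, in ray
    c,f=K(n); d=np.array([(u-c["cx"])/f,(v-c["cy"])/f]); s=d.copy()
        ~^^^
  File "h.py", line 4, in K
    c=cams.calibration(n); f=210/np.tan(np.radians(c["vertical_fov"])/2); return c,f
ValueError: time passes only in moves, steps and waits
```

```bash
sed -i 's/^def K(n):/from functools import lru_cache\n@lru_cache\ndef K(n):/' h.py
python3 - <<'E'
from h import *
im,d=snap("top","top2")
W=cloud("top",d)
hsv=cv2.cvtColor(im,cv2.COLOR_RGB2HSV)
m=((hsv[...,0]>100)&(hsv[...,0]<125)&(hsv[...,1]>100)); m[:180]=0;m[310:]=0;m[:,:95]=0;m[:,175:]=0
vv,uu=np.nonzero(m); p=np.array([pt("top",a,b,z=.003)[:2] for a,b in zip(uu,vv)])
print("mat",cv2.minAreaRect((p*1000).astype(np.float32)))
R=np.zeros((420,560),bool);R[90:285,180:285]=1
for lo,hi in((.006,.03),(.185,.21)):
    s=R&(W[...,2]>lo)&(W[...,2]<hi); q=W[s]; print(lo,s.sum(),cv2.minAreaRect((q[:,:2]*1000).astype(np.float32)), q.mean(0))
z=W[...,2]; vis=np.clip(z/.27*255,0,255).astype(np.uint8)
a=cv2.applyColorMap(vis,cv2.COLORMAP_JET)[90:285,180:285]
b=im[90:285,180:285,::-1]
cv2.imwrite("pics/crop.png",cv2.resize(np.hstack([b,a]),None,fx=3,fy=3,interpolation=cv2.INTER_NEAREST))
E
```

```text
mat ((434.0440979003906, 382.3242492675781), (297.3097839355469, 168.28805541992188), 2.76277232170105)
0.006 3422 ((599.8128051757812, 99.11876678466797), (577.7023315429688, 295.05401611328125), 3.3310489654541016) [0.5585487  0.06267605 0.01438739]
0.185 1183 ((583.8667602539062, 93.30424499511719), (122.93901062011719, 398.6796875), 83.85088348388672) [0.58906383 0.07419802 0.19778043]
```

View pics/crop.png

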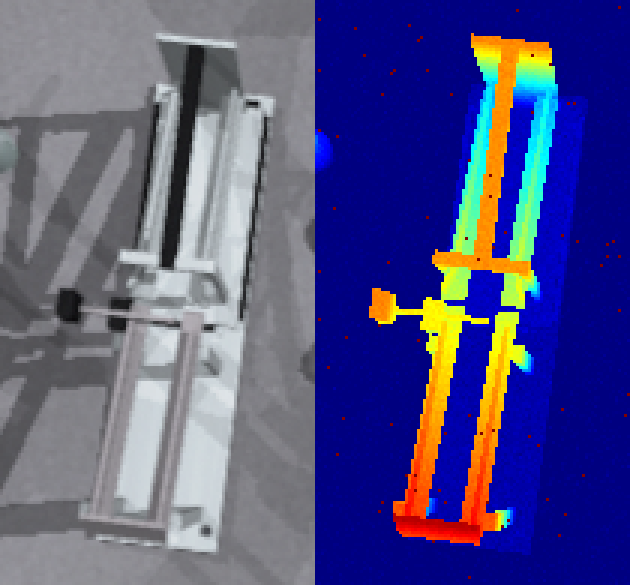

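```bash
cat > fit.py <<'E'
from h import *
im,d=snap("top","top3")
W=cloud("top",d); br=im.max(-1); z=W[...,2]
def reg(u0,u1,v0,v1):
    r=np.zeros((420,560),bool); r[v0:v1,u0:u1]=1; return r
hb=reg(225,255,103,180)&(z>.18)&(z<.20)&(br<70); h=W[hb]
hc,hs,ha=cv2.minAreaRect((h[:,:2]*1000).astype(np.float32)); print("handle",hc,hs,ha,h[:,2].mean(),hb.sum())
c=h.mean(0); ax=np.linalg.svd(h[:,:2]-c[:2])[2][0]; ax*=np.sign(ax[0]); print("axis deg",np.degrees(np.arctan2(ax[1],ax[0])),"mean",c)
t=reg(195,212,180,200)&(z>.185)&(z<.215); q=W[t]; print("tab",t.sum(),q.mean(0),cv2.minAreaRect((q[:,:2]*1000).astype(np.float32)))
# rails: rows uphill
L=[]
for v in range(205,262,3):
    cols=np.arange(205,252); s=(z[v,cols]>.14); u=cols[s]
    p=W[v,u]; n=np.array([-ax[1],ax[0]]); lat=p[:,:2]@n*1000
    g=np.argmax(np.diff(np.sort(lat))); ls=np.sort(lat)
    L.append((v,(p[:,:2]@ax).mean()*1000, ls[0],ls[g],ls[g+1],ls[-1],p[:,2].max()*1000))
print(np.round(L,1))
# cross-plates: backstop
b=reg(205,250,255,275)&(z>.24); q=W[b]; print("stop",cv2.minAreaRect((q[:,:2]*1000).astype(np.float32)),q[:,2].max())
E
python3 fit.py
```

```text
handle (682.076416015625, 59.807987213134766) (14.804475784301758, 184.9701690673828) 83.19921875 0.19719125338154586 321
axis deg -6.097565528120024 mean [0.68511989 0.0579159  0.19719125]
tab 69 [0.55650392 0.1502767  0.199263  ] ((557.0314331054688, 151.01541137695312), (13.66952896118164, 23.63909912109375), 80.83988189697266)
[[ 205.   515.3   92.6  117.1  147.   172.9  187.1]
 [ 208.   508.2   92.9  118.2  147.5  164.8  190.3]
 [ 211.   499.3  102.2  116.8  149.2  163.3  191. ]
 [ 214.   487.4   -1.7   -1.7  100.8  164.9 1209.5]
 [ 217.   480.1   -1.7   -1.7  102.4  160.5 1209.5]
 [ 220.   473.    -1.7   -1.7  101.1  164.6 1209.5]
 [ 223.   468.7  102.1  119.2  148.5  164.9  203.7]
 [ 226.   461.4  101.3  117.7  147.6  163.7  204.2]
 [ 229.   453.8  102.5  119.4  148.   164.6  209.4]
 [ 232.   445.1   -1.7   -1.7  101.7  163.2 1209.5]
 [ 235.   439.1  102.2  119.1  147.8  164.3  215.6]
 [ 238.   431.8  101.5  117.9  148.9  165.2  218.8]
 [ 241.   424.5  102.3  118.8  147.4  164.1  218.4]
 [ 244.   417.3  101.4  117.6  148.8  165.2  221.9]
 [ 247.   410.2  102.7  118.7  147.7  162.9  227.3]
 [ 250.   403.1  101.8  117.7  148.2  165.   227.1]
 [ 253.   395.9  102.6  118.9  149.1  166.1  229.7]
 [ 256.   389.   101.5  117.6  148.8  164.4  231.8]
 [ 259.   383.5   -1.7   -1.7  102.9  173.1 1209.5]]
stop ((393.2595520019531, 36.98762512207031), (27.380178451538086, 176.42227172851562), 11.056814193725586) 1.209495363903721
```

```bash
cat > fit2.py <<'E'
from h import *
im,d=snap("top","top4")
W=cloud("top",d); z=W[...,2]; a=np.radians(-6.1); ax=np.array([np.cos(a),np.sin(a)]); n=np.array([-ax[1],ax[0]])
A=W[...,:2]@ax*1000; B=W[...,:2]@n*1000-133.3; Z=z*1000
ok=(Z>5)&(Z<300)
for s in(1,-1):
    m=ok&(np.abs(s*B-23.5-2)<9)&(A>390)&(A<520)&(Z>140)
    r=Z[m]+.364*A[m]; h,e=np.histogram(r,bins=np.arange(340,400,2)); print(s,dict(zip(e[h>3],h[h>3])))
m=ok&(np.abs(B)<30)&(A<400)&(A>330)&(Z>240); print("stop A pct",np.percentile(A[m],[1,5,25,50,75,95,99]),np.percentile(Z[m],[5,50,95]),np.percentile(B[m],[2,98]))
m=ok&(Z>5)&(Z<17)&(np.abs(B)<70)&(A>250)&(A<800); print("base A",np.percentile(A[m],[.2,1,99,99.8]),"B",np.percentile(B[m],[.5,99.5]))
m=ok&(Z>185)&(Z<199)&(np.abs(B)<7)&(A>560); print("handle A",np.percentile(A[m],[1,99]), np.percentile(B[m],[2,50,98]))
m=ok&(Z>150)&(A>740)&(A<830)&(np.abs(B)<70);print("plate",np.percentile(A[m],[1,50,99]),np.percentile(B[m],[1,50,99]))
E
python3 fit2.py
```

```text
Traceback (most recent call last):
  File "fit2.py", line 8, in <module>
    r=Z[m]+.364*A[m]; h,e=np.histogram(r,bins=np.arange(340,400,2)); print(s,dict(zip(e[h>3],h[h>3])))
                                                                                      ~^^^^^
IndexError: boolean index did not match indexed array along axis 0; size of axis is 30 but size of corresponding boolean axis is 29
```

```bash
sed -i 's/e\[h>3\]/e[:-1][h>3]/' fit2.py; python3 fit2.py
```

```text
1 {np.int64(352): np.int64(15), np.int64(354): np.int64(54), np.int64(356): np.int64(89), np.int64(358): np.int64(44), np.int64(360): np.int64(15), np.int64(362): np.int64(8), np.int64(364): np.int64(5), np.int64(366): np.int64(9), np.int64(368): np.int64(23), np.int64(370): np.int64(33), np.int64(372): np.int64(42), np.int64(374): np.int64(6)}
-1 {np.int64(350): np.int64(5), np.int64(352): np.int64(15), np.int64(354): np.int64(55), np.int64(356): np.int64(104), np.int64(358): np.int64(44), np.int64(360): np.int64(12), np.int64(364): np.int64(6), np.int64(366): np.int64(7), np.int64(368): np.int64(19), np.int64(370): np.int64(33), np.int64(372): np.int64(35), np.int64(374): np.int64(7)}
stop A pct [365.12151528 365.39415952 367.68519985 370.10805523 372.41163339
 373.99206422 374.32456822] [241.84587841 253.01579207 257.24359001] [-29.22074875  28.73936864]
base A [275.14542182 339.50088766 779.37988769 783.56761982] B [-59.20860695  55.43816035]
handle A [577.47246599 763.7566658 ] [-6.82983604 -0.54620839  5.95821467]
plate [740.71596044 764.18453171 769.31343629] [-34.37159526  -3.79896856  30.17264245]
```

```bash
cat > fit3.py <<'E'
from h import *
a=np.radians(-6.1); ax=np.array([np.cos(a),np.sin(a)]); n=np.array([-ax[1],ax[0]])
def r(nm,c,u,v,z):
    p=pt(c,u,v,z=z); print(nm,c,np.round(p*1000,1),"A",round(p[:2]@ax*1000,1),"B",round(p[:2]@n*1000-133.3,1))
r("mouth","top",225.1,244.5,.204);r("mouth","scene",326.6,160,.204);r("rail_end","scene",335.1,203.3,.157);r("rail_end","top",236,194.5,.157)
r("tab","scene",367.9,182,.201);r("tab","top",203,191.5,.201);r("handle","scene",347.5,223.4,.192);r("handle","top",245.1,160.3,.192);r("feeder","scene",331.5,250.6,0)
im,d=snap("scene","s1"); W=cloud("scene",d)
A=W[...,:2]@ax*1000; B=W[...,:2]@n*1000-133.3; Z=W[...,2]*1000
m=(np.abs(B-17)<9)&(Z>180)&(Z<215)&(A>500)&(A<575); print("tabregion",m.sum())
m=(Z>185)&(Z<215)&(np.abs(B)<12)&(A>560)&(A<800); print("handle",np.percentile(A[m],[1,5,50,95,99]),np.percentile(B[m],[2,50,98]),np.percentile(Z[m],[2,50,98]))
m=(Z>180)&(Z<206)&(B>55)&(B<90)&(A>500)&(A<580); print("tab",m.sum(),np.percentile(A[m],[2,50,98]),np.percentile(B[m],[2,50,98]))
m=(Z>120)&(np.abs(B)<45)&(A>745)&(A<800); print("plate",m.sum(),np.percentile(A[m],[2,50,98]),np.percentile(B[m],[2,50,98]),np.percentile(Z[m],[2,50,98]))
m=(Z>225)&(np.abs(B)<30)&(A>340)&(A<400); print("stop",m.sum(),np.percentile(A[m],[2,50,98]),np.percentile(B[m],[2,50,98]),np.percentile(Z[m],[2,50,98]))
i=im[110:330,290:400]; cv2.imwrite("pics/crop2.png",cv2.resize(i[:,:,::-1],None,fx=2.7,fy=2.7,interpolation=cv2.INTER_CUBIC))
E
python3 fit3.py
```

```text
mouth top [427.9  89.2 204. ] A 416.0 B 0.9
mouth scene [440.6  93.5 204. ] A 428.2 B 6.5
rail_end scene [560.5  74.  157. ] A 549.5 B -0.1
rail_end top [554.4  70.7 157. ] A 543.8 B -4.1
tab scene [557.4 156.  201. ] A 537.6 B 81.0
tab top [555.6 146.2 201. ] A 536.9 B 71.1
handle scene [675.5  56.5 192. ] A 665.7 B -5.3
handle top [635.2  46.  192. ] A 626.8 B -20.1
feeder scene [561.2  73.4   0. ] A 550.3 B -0.6
tabregion 22
handle [581.14218976 588.85054267 696.0128873  770.98658666 772.0562937 ] [-10.6074527   -4.61179012  10.41139999] [187.01006487 198.23015041 202.08379034]
tab 92 [528.97150466 548.56998855 554.01383097] [67.30564882 71.76254338 81.11647022]
plate 1038 [751.50270304 770.75312556 772.81011724] [-36.40308346  -4.34872076  28.36811291] [121.94576151 167.64968424 202.46775373]
stop 238 [364.44223283 372.72494854 394.63302555] [-29.36452875   0.04849877  28.30940197] [226.15836123 239.85199465 256.65755439]
```

View pics/crop2.png

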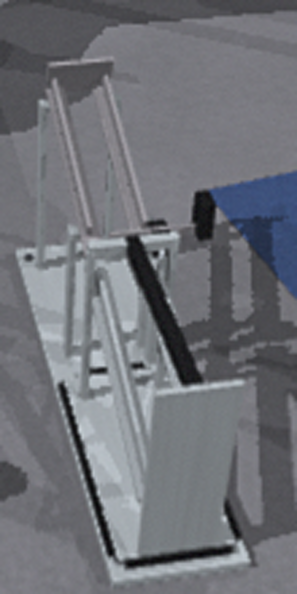

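Call:
move_arm(jaw=[5, 5, 5, 5, 5, 5, 5, 5, 5, 5, 5], dp=[[0, 0, 0], [0, 0, 0], [0, 0, 0], [0, 0, 0], [0, 0, 0], [0, 0, 0], [0, 0, 0], [0, 0, 0], [0, 0, 0], [0, 0, 0], [0, 0, 0]], turn=[[0, 0, 0.1158], [0, 0, 0.1158], [0, 0, 0.1158], [0, 0, 0.1158], [0, 0, 0.1158], [0, 0, 0.1158], [0, 0, 0.1158], [0, 0, 0.1158], [0, 0, 0.1158], [0, 0, 0.1158], [0, 0, 0.1158]], force=40)

```text
time_s: 2.12
position: [0.2161, 0.5057, 0.2313]
tool_rot: [[0.112, 0.994, 0.0], [0.994, -0.112, -0.0], [-0.0, 0.0, -1.0]]
ft_force: [0.2, 0.2, -0.2]
grip_width: 0.0502
gripper_force: 0.0
```

Call:
move_arm(jaw=[5, 5, 5, 5, 5, 5, 5, 5, 5, 5, 5, 5], dp=[[-2.6, 3.1, 0], [-2.6, 3.1, 0], [-2.6, 3.1, 0], [-2.6, 3.1, 0], [-2.6, 3.1, 0], [-2.6, 3.1, 0], [-2.6, 3.1, 0], [-2.6, 3.1, 0], [-2.6, 3.1, 0], [-2.6, 3.1, 0], [-2.6, 3.1, 0], [-2.6, 3.1, 0]], turn=[[0, 0, 0], [0, 0, 0], [0, 0, 0], [0, 0, 0], [0, 0, 0], [0, 0, 0], [0, 0, 0], [0, 0, 0], [0, 0, 0], [0, 0, 0], [0, 0, 0], [0, 0, 0]])

```text
time_s: 3.12
position: [0.5538, 0.1541, 0.2314]
tool_rot: [[0.107, 0.994, 0.0], [0.994, -0.107, 0.0], [0.0, 0.0, -1.0]]
ft_force: [0.9, 1.0, 0.6]
grip_width: 0.0504
gripper_force: 0.0
```

Call:
move_arm(jaw=[5, 5, 5, 5, 2, 2, 2, 2, 2, 2], dp=[[-0.4, 0.5, 0], [0, 0, 1.6], [0, 0, 1.7], [0, 0, 1.6], [0, 0, 0], [0, 0, 0], [0, 0, 0], [0, 0, 0], [0, 0, 0], [0, 0, 0]], turn=[[0, 0, 0], [0, 0, 0], [0, 0, 0], [0, 0, 0], [0, 0, 0], [0, 0, 0], [0, 0, 0], [0, 0, 0], [0, 0, 0], [0, 0, 0]])

```text
time_s: 3.95
position: [0.5584, 0.1513, 0.1827]
tool_rot: [[0.107, 0.994, 0.003], [0.994, -0.107, 0.0], [0.0, 0.003, -1.0]]
ft_force: [8.7, 0.1, -8.5]
grip_width: 0.0227
gripper_force: 44.9
```

Call:
move_arm(jaw=[2, 2, 2, 2, 2, 2, 2, 2, 2, 2], dp=[[0.7, 0, 0], [0.7, 0, 0], [0.7, 0, 0], [0.7, 0, 0], [0.7, 0, 0], [0.7, 0, 0], [0.7, 0, 0], [0.7, 0, 0], [0, 0, 0], [0, 0, 0]], turn=[[0, 0, 0], [0, 0, 0], [0, 0, 0], [0, 0, 0], [0, 0, 0], [0, 0, 0], [0, 0, 0], [0, 0, 0], [0, 0, 0], [0, 0, 0]])

```text
time_s: 4.78
position: [0.5642, 0.2023, 0.1826]
tool_rot: [[0.109, 0.994, 0.0], [0.994, -0.109, -0.01], [-0.01, 0.001, -1.0]]
ft_force: [3.5, -24.4, -6.4]
grip_width: 0.0226
gripper_force: 45.3
```

Call:
move_arm(jaw=[5, 5, 5, 5, 5, 5, 5, 5, 5], dp=[[0, 0, 0], [0, 0, 0], [0, 0, 0], [0, 0, 0], [0, 0, -2.5], [0, 0, -2.5], [0, 0, -2.5], [0, 0, -2], [0, 0, 0]], turn=[[0, 0, 0], [0, 0, 0], [0, 0, 0], [0, 0, 0], [0, 0, 0], [0, 0, 0], [0, 0, 0], [0, 0, 0], [0, 0, 0]])

```text
time_s: 5.53
position: [0.5642, 0.2077, 0.2823]
tool_rot: [[0.106, 0.994, 0.008], [0.994, -0.106, 0.002], [0.002, 0.008, -1.0]]
ft_force: [-0.0, -0.4, 0.8]
grip_width: 0.0499
gripper_force: 0.0
```

```bash
cat >> h.py <<'E'
AX=np.array([np.cos(np.radians(-6.1)),np.sin(np.radians(-6.1))]); NN=np.array([-AX[1],AX[0]])
def to(x,y,z,yaw):
    """turn wz (deg, rad) then shift in the turned tool frame (cm); yaw = tool-x heading"""
    o=observe(); R=o["tool_rot"]; now=np.degrees(np.arctan2(R[1,0],R[0,0])); dw=-(yaw-now)
    dw=(dw+180)%360-180
    c,s=np.cos(np.radians(yaw)),np.sin(np.radians(yaw)); D=np.array([x,y,z])-o["position"]
    d=np.array([c*D[0]+s*D[1], s*D[0]-c*D[1], -D[2]])*100
    print("yaw now",round(now,1),"turn",round(dw,1),"deg",round(np.radians(dw),3),"rad rows",abs(dw)/7, "| shift cm",np.round(d,2),"rows",round(np.linalg.norm(d)/4.1,1),"q6",round(o["q"][5]),"t",o["time_s"])
E
cat > look.py <<'E'
from h import *
import sys
im,d=snap("top","t_"+sys.argv[1])
for c in carts("top",im,d,(280,430,130,300)): print(*c)
W=cloud("top",d);Z=W[...,2]*1000;A=W[...,:2]@AX*1000;B=W[...,:2]@NN*1000-133.3
m=(Z>185)&(Z<215)&(B>55)&(B<160)&(A>515)&(A<565); print("tab B",m.sum(),np.median(B[m]) if m.sum() else 0)
E
python3 look.py a; python3 -c "
from h import *
to(.3969,-.215,.25,-0.3)"
```

```text
[ 548.2 -312.5] [51.1 21.9] [-0.805 -0.594] -143.6 (375, 203) 137 [99. 40.]
[ 548.5 -219.1] [21.9 48.5] [-0.755  0.656] 139.0 (342, 203) 130 [ 24. 130.]
[ 435.8 -345.3] [51.7 22.2] [-0.877 -0.48 ] -151.3 (387, 243) 144 [76. 63.]
[ 396.9 -215. ] [19.8 50.5] [-1.     0.005] 179.7 (341, 256) 138 [ 42. 107.]
tab B 72 125.78009572434942
yaw now 83.9 turn 84.2 deg 1.47 rad rows 12.031691557160928 | shift cm [-16.45  42.35   2.98] rows 11.1 q6 15 t 5.5833
```

Call:
move_arm(jaw=[4.2, 4.2, 4.2, 4.2, 4.2, 4.2, 4.2, 4.2, 4.2, 4.2, 4.2, 4.2], dp=[[0, 0, 0], [0, 0, 0], [0, 0, 0], [0, 0, 0], [0, 0, 0], [0, 0, 0], [0, 0, 0], [0, 0, 0], [0, 0, 0], [0, 0, 0], [0, 0, 0], [0, 0, 0]], turn=[[0, 0, 0.1225], [0, 0, 0.1225], [0, 0, 0.1225], [0, 0, 0.1225], [0, 0, 0.1225], [0, 0, 0.1225], [0, 0, 0.1225], [0, 0, 0.1225], [0, 0, 0.1225], [0, 0, 0.1225], [0, 0, 0.1225], [0, 0, 0.1225]])

```text
time_s: 6.58
position: [0.5628, 0.2073, 0.2762]
tool_rot: [[1.0, -0.012, -0.002], [-0.012, -1.0, -0.0], [-0.002, 0.0, -1.0]]
ft_force: [-0.7, 0.6, -0.5]
grip_width: 0.0421
gripper_force: 0.0
```

Call:
move_arm(jaw=[4.2, 4.2, 4.2, 4.2, 4.2, 4.2, 4.2, 4.2, 4.2, 4.2, 4.2, 4.2], dp=[[-1.4, 3.53, 0], [-1.4, 3.53, 0], [-1.4, 3.53, 0], [-1.4, 3.53, 0], [-1.4, 3.53, 0], [-1.4, 3.53, 0], [-1.4, 3.53, 0], [-1.4, 3.53, 0], [-1.4, 3.53, 0.7], [-1.4, 3.53, 0.7], [-1.4, 3.53, 0.7], [-1.05, 3.53, 0.7]], turn=[[0, 0, 0], [0, 0, 0], [0, 0, 0], [0, 0, 0], [0, 0, 0], [0, 0, 0], [0, 0, 0], [0, 0, 0], [0, 0, 0], [0, 0, 0], [0, 0, 0], [0, 0, 0]])

```text
time_s: 7.58
position: [0.3947, -0.2165, 0.2484]
tool_rot: [[1.0, -0.006, -0.001], [-0.006, -1.0, 0.001], [-0.001, -0.001, -1.0]]
ft_force: [1.5, 0.6, 0.4]
grip_width: 0.0423
gripper_force: 0.0
```

```bash
python3 look.py b; python3 -c "
from h import *
to(.3969,-.215,.004,-0.3)
snap('scene','s2')"
```

```text
[ 548.4 -312.7] [51.1 21.4] [-0.804 -0.595] -143.5 (375, 203) 137 [104.  42.]
[ 548.3 -218.9] [21.9 49.1] [-0.755  0.656] 139.0 (342, 203) 131 [ 24. 138.]
tab B 72 125.69245449732676
yaw now -0.6 turn -0.3 deg -0.005 rad rows 0.037543805567472485 | shift cm [ 0.34 -0.66 24.29] rows 5.9 q6 46 t 7.6333
```

View pics/s2.png

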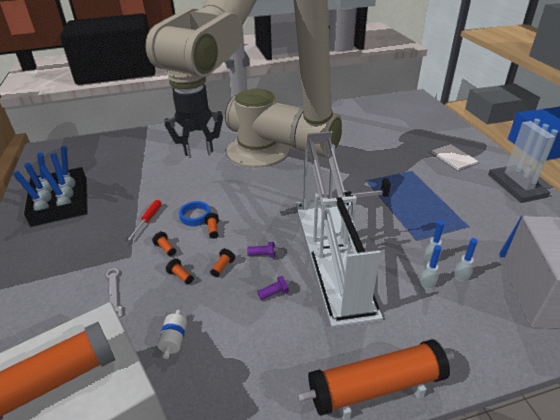

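Call:
move_arm(jaw=[4.2, 4.2, 4.2, 4.2, 4.2, 4.2, 4.2, 4.2, 1.5, 1.5, 1.5, 1.5], dp=[[0.3, -0.6, 3.5], [0, 0, 4], [0, 0, 4], [0, 0, 4], [0, 0, 4], [0, 0, 2.8], [0, 0, 2], [0, 0, 0], [0, 0, 0], [0, 0, 0], [0, 0, 0], [0, 0, 0]], turn=[[0, 0, 0], [0, 0, 0], [0, 0, 0], [0, 0, 0], [0, 0, 0], [0, 0, 0], [0, 0, 0], [0, 0, 0], [0, 0, 0], [0, 0, 0], [0, 0, 0], [0, 0, 0]], force=40)

```text
time_s: 8.68
position: [0.3997, -0.2098, 0.0075]
tool_rot: [[1.0, -0.006, 0.002], [-0.006, -1.0, -0.002], [0.002, 0.002, -1.0]]
ft_force: [0.4, 0.4, -0.2]
grip_width: 0.0225
gripper_force: 38.0
```

Call:
move_arm(jaw=[1.5, 1.5, 1.5, 1.5, 1.5, 1.5, 1.5, 1.5], dp=[[0, 0, -2.5], [0, 0, -4], [0, 0, -4], [0, 0, -4], [0, 0, -4], [0, 0, -4], [0, 0, -4], [0, 0, -1.5]], turn=[[0, 0, 0], [0, 0, 0], [0, 0, 0], [0, 0, 0], [0, 0, 0], [0, 0, 0], [0, 0, 0], [0, 0, 0]])

```text
time_s: 9.35
position: [0.3997, -0.2099, 0.2926]
tool_rot: [[1.0, -0.006, 0.007], [-0.006, -1.0, -0.007], [0.007, 0.007, -1.0]]
ft_force: [1.1, -1.3, 0.5]
grip_width: 0.0224
gripper_force: 38.3
```

Call:
move_arm(jaw=[1.5, 1.5, 1.5, 1.5, 1.5, 1.5, 1.5, 1.5, 1.5, 1.5, 1.5], dp=[[0.55, -3.7, 0], [0.55, -3.7, 0], [0.55, -3.7, 0], [0.55, -3.7, 0], [0.55, -3.7, 0], [0.55, -3.7, 0], [0.55, -3.7, 0], [0.55, -3.7, 0], [0, 0, 0], [0, 0, 0], [0, 0, 0]], turn=[[0, 0, 0], [0, 0, 0], [0, 0, 0], [0, 0, 0], [0, 0, 0], [0, 0, 0], [0, 0, 0], [0, 0, 0], [0, 0, 0.1], [0, 0, 0], [0, 0, 0]])

```text
time_s: 10.27
position: [0.4446, 0.0862, 0.2868]
tool_rot: [[0.995, -0.103, 0.001], [-0.103, -0.995, -0.0], [0.001, 0.0, -1.0]]
ft_force: [0.0, -0.6, -0.6]
grip_width: 0.0226
gripper_force: 38.5
```

```bash
python3 -c "
from h import *
to(.4457,.0864,.2265,-6.1)
im,d=snap('scene','s3')
cv2.imwrite('pics/s3c.png',cv2.resize(im[60:300,200:440,::-1],None,fx=2.4,fy=2.4,interpolation=cv2.INTER_CUBIC))"
```

```text
yaw now -5.9 turn 0.2 deg 0.003 rad rows 0.027997225605332687 | shift cm [ 0.1  -0.04  6.03] rows 1.5 q6 92 t 10.2667
```

View pics/s3c.png

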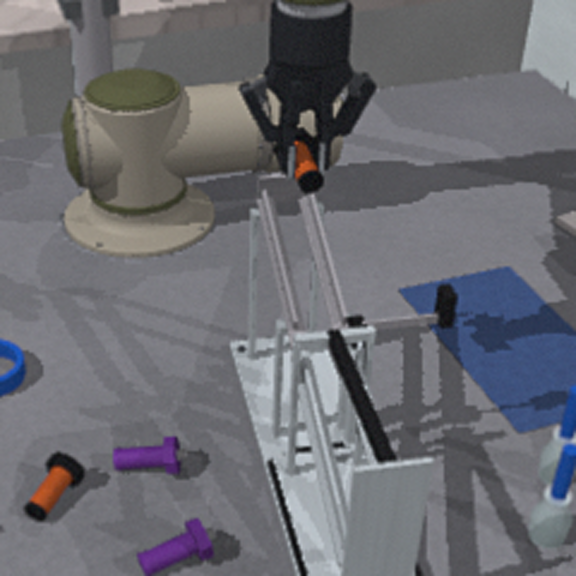

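Call:
move_arm(jaw=[1.5, 1.5, 1.5, 1.5, 1.5], dp=[[0.1, 0, 2], [0, 0, 2], [0, 0, 2], [0, 0, 0], [0, 0, 0]], turn=[[0, 0, 0], [0, 0, 0], [0, 0, 0], [0, 0, 0], [0, 0, 0]])

```text
time_s: 10.73
position: [0.4459, 0.0851, 0.2265]
tool_rot: [[0.994, -0.106, -0.001], [-0.106, -0.994, -0.0], [-0.001, 0.0, -1.0]]
ft_force: [0.2, -0.7, -0.4]
grip_width: 0.0224
gripper_force: 38.5
```

```bash
python3 -c "
from h import *
o=observe();p=o['position'];print(p,'A',p[:2]@AX*1000,'B',p[:2]@NN*1000-133.3,o['ft_force'])"
```

```text
[0.44586426 0.0851095  0.22651946] A 434.2956731927961 B -1.2930460614131505 [ 0.17968604 -0.65550987 -0.38297098]
```

Call:
move_arm(jaw=[1.5, 1.5, 4, 4, 4, 4, 4, 4, 4], dp=[[0, -0.1, 0], [0, 0, 0], [0, 0, 0], [0, 0, 0], [0, 0, 0], [0, 0, 0], [0, 0, -3], [0, 0, -3], [0, 0, 0]], turn=[[0, 0, 0], [0, 0, 0], [0, 0, 0], [0, 0, 0], [0, 0, 0], [0, 0, 0], [0, 0, 0], [0, 0, 0], [0, 0, 0]])

```text
time_s: 11.48
position: [0.4477, 0.087, 0.2913]
tool_rot: [[0.994, -0.106, 0.009], [-0.106, -0.994, -0.001], [0.009, -0.0, -1.0]]
ft_force: [0.7, -0.5, -0.6]
grip_width: 0.04
gripper_force: 0.0
```

```bash
python3 -c "
from h import *
to(.4358,-.3453,.25,28.7)
im,d=snap('scene','s4')
cv2.imwrite('pics/s4c.png',cv2.resize(im[80:330,250:420,::-1],None,fx=2.4,fy=2.4,interpolation=cv2.INTER_CUBIC))"
```

```text
yaw now -6.1 turn -34.8 deg -0.607 rad rows 4.965348241510526 | shift cm [-21.81  37.35   4.13] rows 10.6 q6 92 t 11.4833
```

View pics/s4c.png

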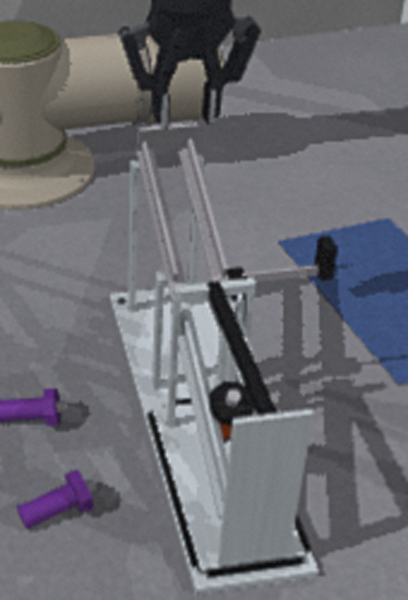

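Call:
move_arm(jaw=[4.2, 4.2, 4.2, 4.2, 4.2], dp=[[0, 0, 0], [0, 0, 0], [0, 0, 0], [0, 0, 0], [0, 0, 0]], turn=[[0, 0, -0.1215], [0, 0, -0.1215], [0, 0, -0.1215], [0, 0, -0.1215], [0, 0, -0.1215]])

```text
time_s: 11.95
position: [0.4458, 0.0871, 0.2853]
tool_rot: [[0.874, 0.486, -0.002], [0.486, -0.874, 0.0], [-0.001, -0.001, -1.0]]
ft_force: [-0.5, 0.5, 0.5]
grip_width: 0.0421
gripper_force: 0.0
```

Call:
move_arm(jaw=[4.2, 4.2, 4.2, 4.2, 4.2, 4.2, 4.2, 4.2, 4.2, 4.2, 4.2, 4.2], dp=[[-1.98, 3.4, 0], [-1.98, 3.4, 0], [-1.98, 3.4, 0], [-1.98, 3.4, 0.5], [-1.98, 3.4, 0.5], [-1.98, 3.4, 0.5], [-1.98, 3.4, 0.5], [-1.98, 3.4, 0.5], [-1.98, 3.4, 0.5], [-1.98, 3.4, 0.5], [-1.98, 3.4, 0.5], [0, 0, 0]], turn=[[0, 0, 0], [0, 0, 0], [0, 0, 0], [0, 0, 0], [0, 0, 0], [0, 0, 0], [0, 0, 0], [0, 0, 0], [0, 0, 0], [0, 0, 0], [0, 0, 0], [0, 0, 0]])

```text
time_s: 12.95
position: [0.4336, -0.3511, 0.2432]
tool_rot: [[0.879, 0.476, -0.003], [0.476, -0.879, 0.001], [-0.002, -0.003, -1.0]]
ft_force: [-0.7, 0.2, -0.7]
grip_width: 0.0417
gripper_force: 0.0
```

```bash
python3 look.py c; python3 -c "
from h import *
r=cams.mark_of('scene','cart0')
im,d=cams.get_image('scene')
for c in carts('scene',im,d,(140,300,200,300)): print(c)
to(.4358,-.3453,.007,28.7)"
```

```text
[ 548.4 -312.7] [51.1 21.4] [-0.804 -0.595] -143.5 (375, 203) 136 [105.  41.]
[ 548.2 -218.8] [21.9 49.4] [-0.755  0.656] 139.0 (342, 203) 132 [ 27. 139.]
[ 438.6 -343.8] [45.3 22.2] [-0.877 -0.48 ] -151.3 (386, 242) 128 [114.  82.]
tab B 71 125.66683983242388
(array([ 273.8, -379.2]), array([28.8, 97.8]), array([ 0.879, -0.477]), np.float64(-28.5), (151, 210), np.int32(174), array([96., 85.]))
(array([ 432.4, -349.7]), array([63.6, 25. ]), array([-0.922, -0.387]), np.float64(-157.2), (164, 243), np.int32(134), array([95., 30.]))
(array([ 542.4, -213. ]), array([27. , 61.7]), array([-0.829,  0.56 ]), np.float64(145.9), (221, 262), np.int32(163), array([41., 80.]))
(array([ 544.7, -317.8]), array([59.9, 24.3]), array([-0.869, -0.494]), np.float64(-150.4), (179, 271), np.int32(161), array([70., 39.]))
yaw now 28.7 turn 0.0 deg 0.0 rad rows 0.0007269375883903909 | shift cm [ 0.1   0.06 23.84] rows 5.8 q6 11 t 13.1
```

Call:
move_arm(jaw=[4.2, 4.2, 4.2, 4.2, 4.2, 4.2, 4.2, 4.2, 1.5, 1.5, 1.5, 1.5], dp=[[0.1, 0.1, 3.5], [0, 0, 4], [0, 0, 4], [0, 0, 4], [0, 0, 4], [0, 0, 2.5], [0, 0, 1.8], [0, 0, 0], [0, 0, 0], [0, 0, 0], [0, 0, 0], [0, 0, 0]], turn=[[0, 0, 0], [0, 0, 0], [0, 0, 0], [0, 0, 0], [0, 0, 0], [0, 0, 0], [0, 0, 0], [0, 0, 0], [0, 0, 0], [0, 0, 0], [0, 0, 0], [0, 0, 0]])

```text
time_s: 14.1
position: [0.4368, -0.3463, 0.0097]
tool_rot: [[0.877, 0.481, 0.002], [0.481, -0.877, -0.002], [0.0, 0.002, -1.0]]
ft_force: [0.3, 0.3, 1.1]
grip_width: 0.0225
gripper_force: 40.4
```

Call:
move_arm(jaw=[1.5, 1.5, 1.5, 1.5, 1.5, 1.5, 1.5, 1.5, 1.5], dp=[[0, 0, -2.5], [0, 0, -4], [0, 0, -4], [0, 0, -4], [0, 0, -4], [0, 0, -4], [0, 0, -4], [0, 0, -1.5], [0, 0, 0]], turn=[[0, 0, 0], [0, 0, 0], [0, 0, 0], [0, 0, 0], [0, 0, 0], [0, 0, 0], [0, 0, 0], [0, 0, 0], [0, 0, 0]])

```text
time_s: 14.85
position: [0.4368, -0.3465, 0.2936]
tool_rot: [[0.877, 0.481, 0.006], [0.481, -0.877, -0.008], [0.002, 0.01, -1.0]]
ft_force: [1.1, -0.2, -1.3]
grip_width: 0.0228
gripper_force: 40.4
```

```bash
python3 -c "
from h import *
to(.4457,.0864,.2875,-6.1)"
```

```text
yaw now 28.7 turn 34.8 deg 0.608 rad rows 4.977300952172568 | shift cm [ -3.72 -43.14   0.61] rows 10.6 q6 11 t 14.85
```

Call:
move_arm(jaw=[1.5, 1.5, 1.5, 1.5, 1.5], dp=[[0, 0, 0], [0, 0, 0], [0, 0, 0], [0, 0, 0], [0, 0, 0]], turn=[[0, 0, 0.1216], [0, 0, 0.1216], [0, 0, 0.1216], [0, 0, 0.1216], [0, 0, 0.1216]])

```text
time_s: 15.27
position: [0.4359, -0.3455, 0.2875]
tool_rot: [[0.994, -0.112, -0.001], [-0.112, -0.994, 0.001], [-0.001, -0.001, -1.0]]
ft_force: [-0.4, 0.1, -0.6]
grip_width: 0.0225
gripper_force: 40.3
```

Call:
move_arm(jaw=[1.5, 1.5, 1.5, 1.5, 1.5, 1.5, 1.5, 1.5, 1.5, 1.5, 1.5, 1.5], dp=[[-0.34, -3.92, 0], [-0.34, -3.92, 0], [-0.34, -3.92, 0], [-0.34, -3.92, 0], [-0.34, -3.92, 0], [-0.34, -3.92, 0], [-0.34, -3.92, 0], [-0.34, -3.92, 0], [-0.34, -3.92, 0], [-0.34, -3.92, 0], [-0.34, -3.92, 0], [0, 0, 0]], turn=[[0, 0, 0], [0, 0, 0], [0, 0, 0], [0, 0, 0], [0, 0, 0], [0, 0, 0], [0, 0, 0], [0, 0, 0], [0, 0, 0], [0, 0, 0], [0, 0, 0], [0, 0, 0]])

```text
time_s: 16.27
position: [0.4435, 0.0923, 0.2878]
tool_rot: [[0.995, -0.1, -0.001], [-0.1, -0.995, 0.002], [-0.001, -0.002, -1.0]]
ft_force: [-1.0, 0.9, -1.0]
grip_width: 0.0223
gripper_force: 40.4
```

```bash
python3 -c "
from h import *
im,d=cams.get_image('top')
to(.4457,.0864,.2285,-6.1)"
```

```text
yaw now -5.8 turn 0.3 deg 0.006 rad rows 0.045293716245562825 | shift cm [0.22 0.3  5.92] rows 1.4 q6 92 t 16.3167
```

Call:
move_arm(jaw=[1.5, 1.5, 1.5, 1.5, 1.5, 1.5], dp=[[0.1, 0.1, 1], [0, 0, 2], [0, 0, 2], [0, 0, 0.9], [0, 0, 0], [0, 0, 0]], turn=[[0, 0, 0], [0, 0, 0], [0, 0, 0], [0, 0, 0], [0, 0, 0], [0, 0, 0]])

```text
time_s: 16.82
position: [0.4459, 0.085, 0.2295]
tool_rot: [[0.994, -0.107, -0.0], [-0.107, -0.994, -0.0], [-0.0, 0.0, -1.0]]
ft_force: [-0.6, 0.1, -1.0]
grip_width: 0.0224
gripper_force: 40.4
```

```bash
python3 -c "
from h import *
im,d=cams.get_image('top')
to(.4457,.0864,.2285,-6.1);print(observe()['ft_force'])"
```

```text
yaw now -6.1 turn -0.0 deg -0.001 rad rows 0.0057658804045226065 | shift cm [-0.06 -0.12  0.16] rows 0.1 q6 92 t 16.8667
[-0.03294015  0.03799915 -0.66175925]
```

Call:
move_arm(jaw=[1.5, 1.5, 4, 4, 4, 4, 4, 4, 4.2], dp=[[0, -0.1, 0.1], [0, 0, 0], [0, 0, 0], [0, 0, 0], [0, 0, 0], [0, 0, 0], [0, 0, -3], [0, 0, -3], [0, 0, 0]], turn=[[0, 0, 0], [0, 0, 0], [0, 0, 0], [0, 0, 0], [0, 0, 0], [0, 0, 0], [0, 0, 0], [0, 0, 0], [0, 0, 0]])

```text
time_s: 17.62
position: [0.4476, 0.0866, 0.2933]
tool_rot: [[0.994, -0.106, 0.009], [-0.106, -0.994, -0.001], [0.009, -0.0, -1.0]]
ft_force: [-0.0, -0.6, 0.3]
grip_width: 0.0421
gripper_force: 0.0
```

```bash
python3 look.py d; python3 -c "
from h import *
to(.5484,-.3127,.25,36.5)
im,d=cams.get_image('scene')
for c in carts('scene',im,d,(280,400,100,330)): print(c)"
```

```text
[ 548.4 -312.7] [51.1 21.4] [-0.804 -0.595] -143.5 (375, 203) 137 [102.  42.]
[ 548.5 -219.1] [21.9 48.5] [-0.755  0.656] 139.0 (342, 203) 130 [ 23. 133.]
tab B 71 125.4960107188939
yaw now -6.1 turn -42.6 deg -0.743 rad rows 6.084467762559784 | shift cm [-15.59  38.14   4.07] rows 10.1 q6 92 t 17.6667
```

Call:
move_arm(jaw=[4.2, 4.2, 4.2, 4.2, 4.2, 4.2, 4.2], dp=[[0, 0, 0], [0, 0, 0], [0, 0, 0], [0, 0, 0], [0, 0, 0], [0, 0, 0], [0, 0, 0]], turn=[[0, 0, -0.1062], [0, 0, -0.1062], [0, 0, -0.1062], [0, 0, -0.1062], [0, 0, -0.1062], [0, 0, -0.1062], [0, 0, -0.1062]])

```text
time_s: 18.3
position: [0.4454, 0.0866, 0.287]
tool_rot: [[0.801, 0.599, -0.003], [0.599, -0.801, 0.0], [-0.002, -0.002, -1.0]]
ft_force: [-0.1, -0.7, 0.0]
grip_width: 0.042
gripper_force: 0.0
```

Call:
move_arm(jaw=[4.2, 4.2, 4.2, 4.2, 4.2, 4.2, 4.2, 4.2, 4.2, 4.2, 4.2, 4.2], dp=[[-1.42, 3.47, 0], [-1.42, 3.47, 0], [-1.42, 3.47, 0], [-1.42, 3.47, 0.5], [-1.42, 3.47, 0.5], [-1.42, 3.47, 0.5], [-1.42, 3.47, 0.5], [-1.42, 3.47, 0.5], [-1.42, 3.47, 0.5], [-1.42, 3.47, 0.5], [-1.42, 3.47, 0.5], [0, 0, 0]], turn=[[0, 0, 0], [0, 0, 0], [0, 0, 0], [0, 0, 0], [0, 0, 0], [0, 0, 0], [0, 0, 0], [0, 0, 0], [0, 0, 0], [0, 0, 0], [0, 0, 0], [0, 0, 0]])

```text
time_s: 19.3
position: [0.5469, -0.3186, 0.2438]
tool_rot: [[0.807, 0.591, -0.004], [0.591, -0.807, 0.002], [-0.002, -0.004, -1.0]]
ft_force: [0.8, -0.6, -0.7]
grip_width: 0.0421
gripper_force: 0.0
```

```bash
python3 look.py e; python3 -c "
from h import *
im,d=snap('scene','s5')
for c in carts('scene',im,d,(140,400,100,330)): print(c)
to(.5484,-.3127,.007,36.5)"
```

```text
[ 548.2 -218.8] [21.9 49.4] [-0.755  0.656] 139.0 (342, 203) 132 [ 26. 139.]
tab B 75 125.44310719401057
(array([ 273.4, -379.3]), array([29.3, 98.4]), array([ 0.876, -0.481]), np.float64(-28.8), (150, 211), np.int32(154), array([89., 86.]))
(array([ 542.4, -213. ]), array([27. , 61.7]), array([-0.829,  0.56 ]), np.float64(145.9), (221, 262), np.int32(163), array([42., 81.]))
(array([ 544.6, -317.6]), array([59.8, 24.5]), array([-0.864, -0.504]), np.float64(-149.7), (179, 271), np.int32(164), array([72., 44.]))
yaw now 36.4 turn -0.1 deg -0.002 rad rows 0.01523170895233404 | shift cm [ 1.900e-01 -1.000e-02  2.389e+01] rows 5.8 q6 13 t 19.4
```

View pics/s5.png

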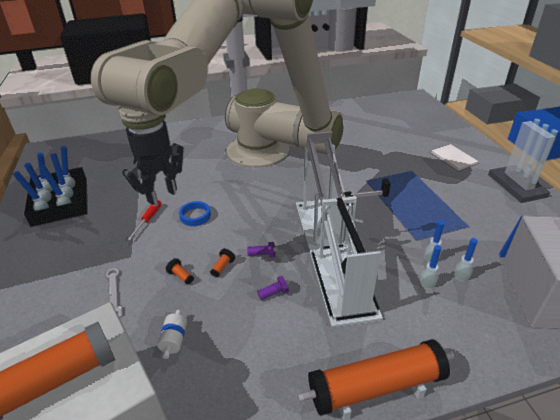

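Call:
move_arm(jaw=[4.2, 4.2, 4.2, 4.2, 4.2, 4.2, 4.2, 4.2, 1.5, 1.5, 1.5, 1.5], dp=[[0.1, 0, 3.5], [0, 0, 4], [0, 0, 4], [0, 0, 4], [0, 0, 4], [0, 0, 2.5], [0, 0, 1.9], [0, 0, 0], [0, 0, 0], [0, 0, 0], [0, 0, 0], [0, 0, 0]], turn=[[0, 0, 0], [0, 0, 0], [0, 0, 0], [0, 0, 0], [0, 0, 0], [0, 0, 0], [0, 0, 0], [0, 0, 0], [0, 0, 0], [0, 0, 0], [0, 0, 0], [0, 0, 0]])

```text
time_s: 20.4
position: [0.5487, -0.3127, 0.0109]
tool_rot: [[0.804, 0.595, 0.002], [0.595, -0.804, -0.002], [0.001, 0.002, -1.0]]
ft_force: [0.4, -0.3, -0.9]
grip_width: 0.0224
gripper_force: 41.1
```

Call:
move_arm(jaw=[1.5, 1.5, 1.5, 1.5, 1.5, 1.5, 1.5, 1.5, 1.5], dp=[[0, 0, -2.5], [0, 0, -4], [0, 0, -4], [0, 0, -4], [0, 0, -4], [0, 0, -4], [0, 0, -4], [0, 0, -1.5], [0, 0, 0]], turn=[[0, 0, 0], [0, 0, 0], [0, 0, 0], [0, 0, 0], [0, 0, 0], [0, 0, 0], [0, 0, 0], [0, 0, 0], [0, 0, 0]])

```text
time_s: 21.15
position: [0.5487, -0.3129, 0.2952]
tool_rot: [[0.804, 0.595, 0.008], [0.595, -0.804, -0.007], [0.002, 0.01, -1.0]]
ft_force: [0.1, -0.6, -0.8]
grip_width: 0.0219
gripper_force: 41.1
```

```bash
python3 -c "
from h import *
to(.4457,.0864,.2875,-6.1)"
```

```text
yaw now 36.5 turn 42.6 deg 0.743 rad rows 6.0851458664601035 | shift cm [-14.49 -38.61   0.77] rows 10.1 q6 13 t 21.15
```

Call:
move_arm(jaw=[1.5, 1.5, 1.5, 1.5, 1.5, 1.5, 1.5], dp=[[0, 0, 0], [0, 0, 0], [0, 0, 0], [0, 0, 0], [0, 0, 0], [0, 0, 0], [0, 0, 0]], turn=[[0, 0, 0.1062], [0, 0, 0.1062], [0, 0, 0.1062], [0, 0, 0.1062], [0, 0, 0.1062], [0, 0, 0.1062], [0, 0, 0.1062]])

```text
time_s: 21.73
position: [0.5478, -0.3122, 0.2884]
tool_rot: [[0.994, -0.112, -0.001], [-0.112, -0.994, 0.001], [-0.001, -0.001, -1.0]]
ft_force: [-0.1, -0.3, 0.4]
grip_width: 0.0221
gripper_force: 41.2
```

Call:
move_arm(jaw=[1.5, 1.5, 1.5, 1.5, 1.5, 1.5, 1.5, 1.5, 1.5, 1.5, 1.5, 1.5], dp=[[-1.32, -3.51, 0], [-1.32, -3.51, 0], [-1.32, -3.51, 0], [-1.32, -3.51, 0], [-1.32, -3.51, 0], [-1.32, -3.51, 0], [-1.32, -3.51, 0], [-1.32, -3.51, 0], [-1.32, -3.51, 0], [-1.32, -3.51, 0], [-1.32, -3.51, 0], [0, 0, 0]], turn=[[0, 0, 0], [0, 0, 0], [0, 0, 0], [0, 0, 0], [0, 0, 0], [0, 0, 0], [0, 0, 0], [0, 0, 0], [0, 0, 0], [0, 0, 0], [0, 0, 0], [0, 0, 0]])

```text
time_s: 22.73
position: [0.4422, 0.0917, 0.2891]
tool_rot: [[0.995, -0.101, -0.001], [-0.101, -0.995, 0.002], [-0.001, -0.002, -1.0]]
ft_force: [-0.8, -0.5, -0.2]
grip_width: 0.0224
gripper_force: 41.2
```

Call:
move_arm(jaw=[1.5, 1.5, 1.5, 1.5, 1.5, 1.5], dp=[[0, 0, 1], [0, 0, 2], [0, 0, 2], [0, 0, 0.7], [0, 0, 0], [0, 0, 0]], turn=[[0, 0, 0], [0, 0, 0], [0, 0, 0], [0, 0, 0], [0, 0, 0], [0, 0, 0]])

```text
time_s: 23.23
position: [0.4449, 0.0866, 0.2327]
tool_rot: [[0.994, -0.107, -0.0], [-0.107, -0.994, -0.0], [-0.0, 0.0, -1.0]]
ft_force: [-0.6, 0.3, -0.9]
grip_width: 0.0222
gripper_force: 41.2
```

```bash
python3 -c "
from h import *
im,d=cams.get_image('top')
to(.4457,.0864,.230,-6.1);print(observe()['ft_force'])"
```

```text
yaw now -6.1 turn -0.0 deg -0.0 rad rows 0.0016827875507406784 | shift cm [0.05 0.02 0.31] rows 0.1 q6 92 t 23.2833
[ 0.421588   -0.07067099 -0.72834969]
```

Call:
move_arm(jaw=[1.5, 1.5, 4, 4, 4, 4, 4, 4, 4.2], dp=[[0, 0, 0.3], [0, 0, 0], [0, 0, 0], [0, 0, 0], [0, 0, 0], [0, 0, 0], [0, 0, -3], [0, 0, -3], [0, 0, 0]], turn=[[0, 0, 0], [0, 0, 0], [0, 0, 0], [0, 0, 0], [0, 0, 0], [0, 0, 0], [0, 0, 0], [0, 0, 0], [0, 0, 0]])

```text
time_s: 24.03
position: [0.4465, 0.0868, 0.2943]
tool_rot: [[0.994, -0.106, 0.009], [-0.106, -0.994, -0.001], [0.009, -0.0, -1.0]]
ft_force: [0.1, 0.4, 0.5]
grip_width: 0.0422
gripper_force: 0.0
```

```bash
python3 look.py f; python3 -c "
from h import *
to(.5484,-.219,.25,-41)"
```

```text
[ 548.3 -218.9] [21.9 49.1] [-0.755  0.656] 139.0 (342, 203) 131 [ 24. 133.]
tab B 73 125.34359459254318
yaw now -6.1 turn 34.9 deg 0.609 rad rows 4.985867526729842 | shift cm [27.81 16.34  4.17] rows 7.9 q6 92 t 24.0833
```

Call:
move_arm(jaw=[4.2, 4.2, 4.2, 4.2, 4.2], dp=[[0, 0, 0], [0, 0, 0], [0, 0, 0], [0, 0, 0], [0, 0, 0]], turn=[[0, 0, 0.1218], [0, 0, 0.1218], [0, 0, 0.1218], [0, 0, 0.1218], [0, 0, 0.1218]])

```text
time_s: 24.5
position: [0.4445, 0.0868, 0.2883]
tool_rot: [[0.751, -0.661, -0.002], [-0.661, -0.751, 0.0], [-0.001, 0.001, -1.0]]
ft_force: [-0.2, -0.9, -0.1]
grip_width: 0.0423
gripper_force: 0.0
```

Call:
move_arm(jaw=[4.2, 4.2, 4.2, 4.2, 4.2, 4.2, 4.2, 4.2, 4.2, 4.2], dp=[[3.09, 1.82, 0], [3.09, 1.82, 0], [3.09, 1.82, 0], [3.09, 1.82, 0], [3.09, 1.82, 0], [3.09, 1.82, 1], [3.09, 1.82, 1], [3.09, 1.82, 1], [3.09, 1.82, 1], [0, 0, 0]], turn=[[0, 0, 0], [0, 0, 0], [0, 0, 0], [0, 0, 0], [0, 0, 0], [0, 0, 0], [0, 0, 0], [0, 0, 0], [0, 0, 0], [0, 0, 0]])

```text
time_s: 25.33
position: [0.5473, -0.2243, 0.2448]
tool_rot: [[0.752, -0.659, -0.005], [-0.659, -0.752, 0.002], [-0.005, 0.002, -1.0]]
ft_force: [-0.4, 0.3, -0.1]
grip_width: 0.0416
gripper_force: 0.0
```

```bash
python3 -c "
from h import *
im,d=cams.get_image('scene')
for c in carts('scene',im,d,(140,400,100,330)): print(c)
to(.5484,-.219,.007,-41)"
```

```text
(array([ 273.7, -379.3]), array([28.9, 97.8]), array([ 0.877, -0.481]), np.float64(-28.7), (151, 210), np.int32(169), array([98., 84.]))
(array([ 542.2, -213.3]), array([27.2, 61.4]), array([-0.818,  0.576]), np.float64(144.8), (221, 262), np.int32(166), array([43., 81.]))
yaw now -41.2 turn -0.2 deg -0.003 rad rows 0.02705756172658929 | shift cm [-0.07 -0.3  23.91] rows 5.8 q6 98 t 25.3833
```

Call:
move_arm(jaw=[4.2, 4.2, 4.2, 4.2, 4.2, 4.2, 4.2, 4.2, 1.5, 1.5, 1.5, 1.5], dp=[[0, 0, 3.5], [0, 0, 4], [0, 0, 4], [0, 0, 4], [0, 0, 4], [0, 0, 2.5], [0, 0, 1.9], [0, 0, 0], [0, 0, 0], [0, 0, 0], [0, 0, 0], [0, 0, 0]], turn=[[0, 0, 0], [0, 0, 0], [0, 0, 0], [0, 0, 0], [0, 0, 0], [0, 0, 0], [0, 0, 0], [0, 0, 0], [0, 0, 0], [0, 0, 0], [0, 0, 0], [0, 0, 0]])

```text
time_s: 26.38
position: [0.5478, -0.2195, 0.0118]
tool_rot: [[0.755, -0.656, 0.002], [-0.656, -0.755, -0.001], [0.002, -0.0, -1.0]]
ft_force: [-0.2, 0.3, 0.2]
grip_width: 0.022
gripper_force: 41.5
```

Call:
move_arm(jaw=[1.5, 1.5, 1.5, 1.5, 1.5, 1.5, 1.5, 1.5, 1.5], dp=[[0, 0, -2.5], [0, 0, -4], [0, 0, -4], [0, 0, -4], [0, 0, -4], [0, 0, -4], [0, 0, -4], [0, 0, -1.5], [0, 0, 0]], turn=[[0, 0, 0], [0, 0, 0], [0, 0, 0], [0, 0, 0], [0, 0, 0], [0, 0, 0], [0, 0, 0], [0, 0, 0], [0, 0, 0]])

```text
time_s: 27.13
position: [0.5479, -0.2196, 0.2959]
tool_rot: [[0.755, -0.656, 0.008], [-0.656, -0.755, -0.005], [0.01, -0.001, -1.0]]
ft_force: [-0.2, 0.1, -1.1]
grip_width: 0.022
gripper_force: 41.5
```

```bash
python3 -c "
from h import *
to(.4457,.0864,.2875,-6.1)"
```

```text
yaw now -41.0 turn -34.9 deg -0.609 rad rows 4.984126138483508 | shift cm [-13.42 -29.34   0.84] rows 7.9 q6 98 t 27.1333
```

Call:
move_arm(jaw=[1.5, 1.5, 1.5, 1.5, 1.5], dp=[[0, 0, 0], [0, 0, 0], [0, 0, 0], [0, 0, 0], [0, 0, 0]], turn=[[0, 0, -0.1218], [0, 0, -0.1218], [0, 0, -0.1218], [0, 0, -0.1218], [0, 0, -0.1218]])

```text
time_s: 27.55
position: [0.5468, -0.219, 0.2895]
tool_rot: [[0.995, -0.1, -0.001], [-0.1, -0.995, 0.001], [-0.001, -0.001, -1.0]]
ft_force: [0.6, -0.1, -0.2]
grip_width: 0.0221
gripper_force: 41.6
```

Call:
move_arm(jaw=[1.5, 1.5, 1.5, 1.5, 1.5, 1.5, 1.5, 1.5, 1.5, 1.5], dp=[[-1.48, -3.26, 0], [-1.48, -3.26, 0], [-1.48, -3.26, 0], [-1.48, -3.26, 0], [-1.48, -3.26, 0], [-1.48, -3.26, 0], [-1.48, -3.26, 0], [-1.48, -3.26, 0], [-1.48, -3.26, 0], [0, 0, 0]], turn=[[0, 0, 0], [0, 0, 0], [0, 0, 0], [0, 0, 0], [0, 0, 0], [0, 0, 0], [0, 0, 0], [0, 0, 0], [0, 0, 0], [0, 0, 0]])

```text
time_s: 28.38
position: [0.4432, 0.0911, 0.2901]
tool_rot: [[0.995, -0.101, -0.001], [-0.101, -0.995, 0.002], [-0.001, -0.001, -1.0]]
ft_force: [-0.1, -0.8, 0.2]
grip_width: 0.0224
gripper_force: 41.6
```

Call:
move_arm(jaw=[1.5, 1.5, 1.5, 1.5, 1.5, 1.5], dp=[[0, 0, 1], [0, 0, 2], [0, 0, 2], [0, 0, 0.9], [0, 0, 0], [0, 0, 0]], turn=[[0, 0, 0], [0, 0, 0], [0, 0, 0], [0, 0, 0], [0, 0, 0], [0, 0, 0]])

```text
time_s: 28.88
position: [0.446, 0.0865, 0.2315]
tool_rot: [[0.994, -0.107, -0.0], [-0.107, -0.994, 0.0], [-0.0, 0.0, -1.0]]
ft_force: [-0.8, 0.4, 0.5]
grip_width: 0.022
gripper_force: 41.6
```

```bash
python3 -c "
from h import *
im,d=cams.get_image('top')
to(.4457,.0864,.231,-6.1);print(observe()['ft_force'])"
```

```text
yaw now -6.1 turn -0.0 deg -0.0 rad rows 0.002149617659800437 | shift cm [-0.06  0.01  0.1 ] rows 0.0 q6 92 t 28.9333
[ 0.05632401  0.48805468 -0.06292454]
```

Call:
move_arm(jaw=[1.5, 4, 4, 4, 4, 4, 4, 5, 5], dp=[[0, 0, 0.1], [0, 0, 0], [0, 0, 0], [0, 0, 0], [0, 0, 0], [0, 0, -3], [0, 0, -3], [0, 0, 0], [0, 0, 0]], turn=[[0, 0, 0], [0, 0, 0], [0, 0, 0], [0, 0, 0], [0, 0, 0], [0, 0, 0], [0, 0, 0], [0, 0, 0], [0, 0, 0]])

```text
time_s: 29.68
position: [0.4464, 0.0866, 0.2915]
tool_rot: [[0.994, -0.106, 0.003], [-0.106, -0.994, -0.0], [0.003, -0.0, -1.0]]
ft_force: [0.8, 0.5, -0.6]
grip_width: 0.0498
gripper_force: 0.0
```

Call:
move_arm(jaw=[5, 5, 5, 5, 5, 5, 5, 5, 5, 5, 5, 5], dp=[[0, 0, 0], [0, 0, 0], [0, 0, 0], [0, 0, 0], [0, 0, 0], [0, 0, 0], [0, 0, 0], [0, 0, 0], [0, 0, 0], [0, 0, 0], [0, 0, 0], [0, 0, 0]], turn=[[0, 0, -0.12], [0, 0, -0.12], [0, 0, -0.12], [0, 0, -0.12], [0, 0, -0.12], [0, 0, -0.12], [0, 0, -0.12], [0, 0, -0.12], [0, 0, -0.12], [0, 0, -0.12], [0, 0, -0.12], [0, 0, -0.12]])

```text
time_s: 30.68
position: [0.4456, 0.0867, 0.2891]
tool_rot: [[0.229, 0.973, -0.002], [0.973, -0.229, 0.0], [-0.0, -0.002, -1.0]]
ft_force: [0.0, -0.3, 0.2]
grip_width: 0.0499
gripper_force: 0.0
```

```bash
python3 look.py g; python3 -c "
from h import *
p=.5395*AX+(.1333+.1265)*NN
to(p[0],p[1],.235,83.9)
im,d=snap('scene','s6')
cv2.imwrite('pics/s6c.png',cv2.resize(im[120:330,280:400,::-1],None,fx=2.8,fy=2.8,interpolation=cv2.INTER_CUBIC))"
```

```text
tab B 72 125.82173534968217
yaw now 77.1 turn -6.8 deg -0.118 rad rows 0.9643387726676086 | shift cm [12.63 10.56  5.41] rows 4.2 q6 9 t 30.7333
```

View pics/s6c.png

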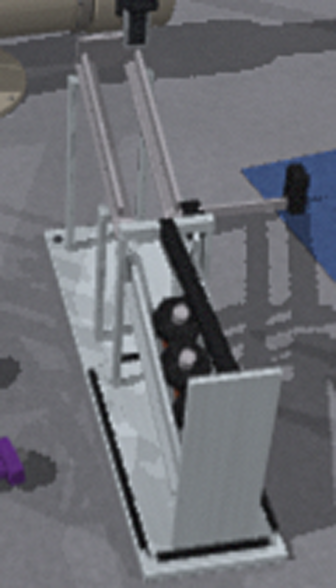

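Call:
move_arm(jaw=[5, 5, 5, 5, 5, 5, 5, 5], dp=[[0, 0, 0], [2.5, 2.1, 0], [2.5, 2.1, 0], [2.5, 2.1, 0], [2.5, 2.1, 0], [2.5, 2.1, 0], [0, 0, 2.4], [0, 0, 2.4]], turn=[[0, 0, -0.119], [0, 0, 0], [0, 0, 0], [0, 0, 0], [0, 0, 0], [0, 0, 0], [0, 0, 0], [0, 0, 0]])

```text
time_s: 31.45
position: [0.5661, 0.1996, 0.241]
tool_rot: [[0.121, 0.993, 0.001], [0.993, -0.121, 0.0], [0.0, 0.001, -1.0]]
ft_force: [0.4, -0.2, -0.6]
grip_width: 0.0498
gripper_force: 0.0
```

```bash
python3 -c "
from h import *
p=.5395*AX+(.1333+.1265)*NN
im,d=cams.get_image('top')
to(p[0],p[1],.183,83.9)"
```

```text
yaw now 83.0 turn -0.9 deg -0.015 rad rows 0.1240031601501406 | shift cm [0.23 0.01 5.23] rows 1.3 q6 15 t 31.5
```

Call:
move_arm(jaw=[5, 5, 5, 5, 2, 2, 2, 2, 2, 2], dp=[[0.1, 0, 1.3], [0, 0, 2], [0, 0, 2], [0, 0, 0], [0, 0, 0], [0, 0, 0], [0, 0, 0], [0, 0, 0], [0, 0, 0], [0, 0, 0]], turn=[[0, 0, -0.015], [0, 0, 0], [0, 0, 0], [0, 0, 0], [0, 0, 0], [0, 0, 0], [0, 0, 0], [0, 0, 0], [0, 0, 0], [0, 0, 0]])

```text
time_s: 32.33
position: [0.5643, 0.1995, 0.191]
tool_rot: [[0.104, 0.995, -0.001], [0.995, -0.104, 0.0], [0.0, -0.001, -1.0]]
ft_force: [-6.6, 0.2, 2.9]
grip_width: 0.0225
gripper_force: 40.3
```

Call:
move_arm(jaw=[2, 2, 2, 2, 2, 2, 2, 2, 2, 2], dp=[[-0.7, 0, 0], [-0.7, 0, 0], [-0.7, 0, 0], [-0.7, 0, 0], [-0.7, 0, 0], [-0.7, 0, 0], [-0.7, 0, 0], [-0.7, 0, 0], [0, 0, 0], [0, 0, 0]], turn=[[0, 0, 0], [0, 0, 0], [0, 0, 0], [0, 0, 0], [0, 0, 0], [0, 0, 0], [0, 0, 0], [0, 0, 0], [0, 0, 0], [0, 0, 0]])

```text
time_s: 33.17
position: [0.558, 0.1439, 0.191]
tool_rot: [[0.104, 0.995, -0.002], [0.995, -0.104, 0.001], [0.0, -0.002, -1.0]]
ft_force: [-8.2, 0.4, 4.1]
grip_width: 0.0223
gripper_force: 40.5
```

Call:
move_arm(jaw=[2, 2, 2, 2, 2], dp=[[-0.3, 0, 0], [-0.2, 0, 0], [-0.1, 0, 0], [0, 0, 0], [0, 0, 0]], turn=[[0, 0, 0], [0, 0, 0], [0, 0, 0], [0, 0, 0], [0, 0, 0]])

```text
time_s: 33.58
position: [0.5579, 0.1435, 0.1911]
tool_rot: [[0.101, 0.995, 0.001], [0.995, -0.101, 0.011], [0.012, -0.0, -1.0]]
ft_force: [-4.3, 27.6, 1.9]
grip_width: 0.0225
gripper_force: 40.2
```

Call:
move_arm(jaw=[5, 5, 5, 5, 5, 5, 5, 5, 5], dp=[[0.4, 0, 0], [0, 0, 0], [0, 0, 0], [0, 0, -2.5], [0, 0, -2.5], [0, 0, -2.5], [0, 0, -2], [0, 0, 0], [0, 0, 0]], turn=[[0, 0, 0], [0, 0, 0], [0, 0, 0], [0, 0, 0], [0, 0, 0], [0, 0, 0], [0, 0, 0], [0, 0, 0], [0, 0, 0]])

```text
time_s: 34.33
position: [0.5595, 0.1411, 0.2855]
tool_rot: [[0.104, 0.995, 0.003], [0.995, -0.104, -0.0], [0.0, 0.003, -1.0]]
ft_force: [0.8, -0.1, -1.2]
grip_width: 0.05
gripper_force: 0.0
```

Call:
move_arm(jaw=[5, 5, 5, 5, 5, 5, 5, 5, 5, 5, 5, 5], dp=[[0, 0, 0], [0, 0, 0], [0, 0, 0], [0, 0, 0], [0, 0, 0], [0, 0, 0], [0, 0, 0], [0, 0, 0], [0, 0, 0], [0, 0, 0], [0, 0, 0], [0, 0, 0]], turn=[[0, 0, 0.12], [0, 0, 0.12], [0, 0, 0.12], [0, 0, 0.12], [0, 0, 0.12], [0, 0, 0.12], [0, 0, 0.12], [0, 0, 0.12], [0, 0, 0.12], [0, 0, 0.12], [0, 0, 0.12], [0, 0, 0.12]])

```text
time_s: 35.33
position: [0.5589, 0.1412, 0.2831]
tool_rot: [[1.0, 0.021, -0.002], [0.021, -1.0, -0.0], [-0.002, 0.0, -1.0]]
ft_force: [0.6, 0.7, -0.4]
grip_width: 0.05
gripper_force: 0.0
```

```bash
python3 look.py h; python3 -c "
from h import *
im,d=cams.get_image('top'); W=cloud('top',d); Z=W[...,2]*1000
A=W[...,:2]@AX*1000; B=W[...,:2]@NN*1000-133.3
m=(Z>185)&(Z<206)&(np.abs(B)<9)&(A>595)&(A<755)&(im.max(-1)<70)
print(m.sum(),np.median(B[m]),np.percentile(B[m],[3,97]),np.median(Z[m]),np.polyfit(A[m],B[m],1))
m=(Z>125)&(Z<185)&(np.abs(B)<22)&(A>570)&(A<760)
print('caps',np.histogram(A[m],bins=np.arange(570,761,10)))
p=.671*AX+(.1333-.001)*NN
to(p[0],p[1],.235,-6.1)"
```

```text
tab B 0 0
364 -2.628419986722605 [-8.50717983  4.36753221] 198.22294070481828 [-0.003296   -0.31884401]
caps (array([20, 13,  4, 16, 37, 43, 34, 28, 21, 17, 14,  0,  0,  0,  0,  0,  0,
        0,  0]), array([570, 580, 590, 600, 610, 620, 630, 640, 650, 660, 670, 680, 690,
       700, 710, 720, 730, 740, 750, 760]))
yaw now 1.5 turn 7.6 deg 0.132 rad rows 1.0805610070369442 | shift cm [13.03  6.76  4.82] rows 3.8 q6 91 t 35.4333
```

Call:
move_arm(jaw=[5, 5, 5, 5, 5, 5, 5, 5, 5], dp=[[0, 0, 0], [0, 0, 0], [3.25, 1.72, 0], [3.25, 1.72, 0], [3.25, 1.72, 0], [3.25, 1.72, 0], [0, 0, 2], [0, 0, 2], [0, 0, 0]], turn=[[0, 0, 0.067], [0, 0, 0.067], [0, 0, 0], [0, 0, 0], [0, 0, 0], [0, 0, 0], [0, 0, 0], [0, 0, 0], [0, 0, 0]])

```text
time_s: 36.18
position: [0.6801, 0.0587, 0.2388]
tool_rot: [[0.995, -0.104, -0.009], [-0.104, -0.995, 0.001], [-0.009, 0.0, -1.0]]
ft_force: [0.1, 0.8, -1.1]
grip_width: 0.0499
gripper_force: 0.0
```

```bash
python3 look.py i; python3 -c "
from h import *
p=.671*AX+(.1333-.002)*NN
print(p);to(p[0],p[1],.177,-6.2)
im,d=snap('scene','s7')
cv2.imwrite('pics/s7c.png',cv2.resize(im[90:330,250:430,::-1],None,fx=2.4,fy=2.4,interpolation=cv2.INTER_CUBIC))"
```

```text
tab B 0 0
[0.68115323 0.05925338]
yaw now -6.0 turn 0.2 deg 0.004 rad rows 0.03454200300288335 | shift cm [ 0.08 -0.02  6.46] rows 1.6 q6 91 t 36.2333
```

View pics/s7c.png

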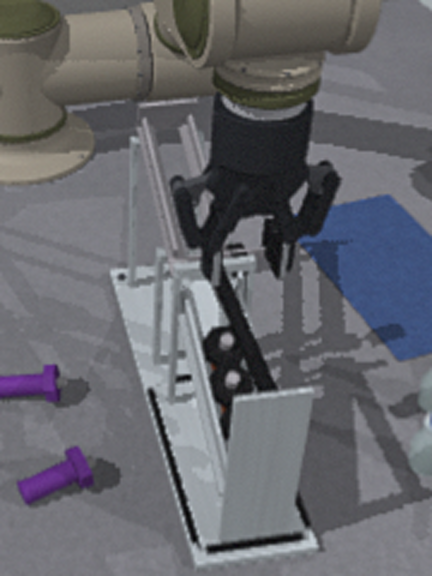

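Call:
move_arm(jaw=[5, 5, 5, 5, 1, 1, 1, 1, 1, 1], dp=[[0, 0, 2], [0, 0, 2], [0, 0, 2.2], [0, 0, 0], [0, 0, 0], [0, 0, 0], [0, 0, 0], [0, 0, 0], [0, 0, 0], [0, 0, 0]], turn=[[0, 0, 0], [0, 0, 0], [0, 0, 0], [0, 0, 0], [0, 0, 0], [0, 0, 0], [0, 0, 0], [0, 0, 0], [0, 0, 0], [0, 0, 0]], force=100)

```text
time_s: 37.12
position: [0.6817, 0.0587, 0.1849]
tool_rot: [[0.994, -0.107, 0.004], [-0.107, -0.994, -0.001], [0.004, 0.001, -1.0]]
ft_force: [-1.2, -2.4, 6.6]
grip_width: 0.0118
gripper_force: 82.5
```

```bash
python3 -c "
from h import *
o=observe();p=o['position'];print(p,'A',p[:2]@AX*1000,'B',p[:2]@NN*1000-133.3,o['ft_force'],o['wrist_torque'])
im,d=cams.get_image('top');W=cloud('top',d);Z=W[...,2]
m=(Z>.08)&(Z<.14);m[175:]=0;m[:115]=0;m[:,190:]=0;m[:,125:]&=True
k,l,s,c=cv2.connectedComponentsWithStats(m.astype(np.uint8))
for i in range(1,k):
  if s[i,4]>5: print('vial',np.round(W[l==i].mean(0),3),W[l==i].max(0))
"
```

```text
[0.68174051 0.05873321 0.18489947] A 671.639225369598 B -2.454816309200652 [-1.15607328 -2.44549326  6.57982985] [-0.46780733  0.26656109 -0.10604756]
vial [0.743 0.526 0.111] [0.78293954 0.67280521 0.13996389]
vial [0.732 0.346 0.109] [0.74161132 0.35699854 0.12645557]
vial [0.728 0.254 0.109] [0.73693392 0.26369844 0.12351386]
vial [0.655 0.307 0.109] [0.6624772  0.31679072 0.12411987]
```

Call:
move_arm(jaw=[4, 4, 4, 4, 1, 1, 1, 1, 1, 1, 1], dp=[[0, 0, 0], [0, 0, 0], [0, 0, 0.6], [0, 0, 0.6], [0, 0, 0], [0, 0, 0], [0, 0, 0], [0, 0, 0], [0, 0, 0], [0, 0, 0], [0, 0, 0]], turn=[[0, 0, 0], [0, 0, 0], [0, 0, 0], [0, 0, 0], [0, 0, 0], [0, 0, 0], [0, 0, 0], [0, 0, 0], [0, 0, 0], [0, 0, 0], [0, 0, 0]])

```text
time_s: 38.08
position: [0.6809, 0.0595, 0.1699]
tool_rot: [[0.994, -0.106, -0.001], [-0.106, -0.994, 0.0], [-0.001, 0.0, -1.0]]
ft_force: [-0.4, -0.2, -4.0]
grip_width: 0.0122
gripper_force: 97.4
```

Call:
move_arm(jaw=[1, 1, 1, 1, 1, 1], dp=[[0, 0, -0.5], [0, 0, -0.8], [0, 0, -0.8], [0, 0, -0.8], [0, 0, -0.6], [0, 0, 0]], turn=[[0, 0, 0], [0, 0, 0], [0, 0, 0], [0, 0, 0], [0, 0, 0], [0, 0, 0]])

```text
time_s: 38.58
position: [0.6817, 0.0595, 0.2075]
tool_rot: [[0.994, -0.106, 0.003], [-0.106, -0.994, -0.0], [0.003, -0.0, -1.0]]
ft_force: [1.5, 0.1, -5.2]
grip_width: 0.0125
gripper_force: 97.6
```

```bash
python3 -c "
from h import *
o=observe();print(o['position'],o['ft_force'],o['wrist_torque'],o['gripper_force'])
im,d=snap('scene','s8')
cv2.imwrite('pics/s8c.png',cv2.resize(im[90:330,250:430,::-1],None,fx=2.4,fy=2.4,interpolation=cv2.INTER_CUBIC))"
```

```text
[0.68168273 0.05946636 0.20753671] [ 1.53686831  0.11617827 -5.19821658] [-0.00919314  0.00950181 -0.01379286] 97.59018659591675
```

View pics/s8c.png

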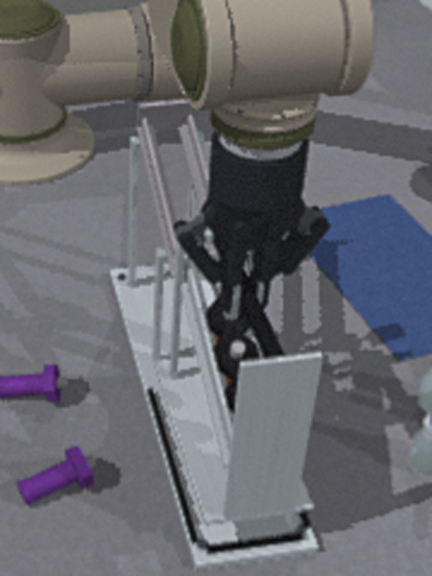

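Call:
move_arm(jaw=[1, 1, 1, 1, 1, 1, 1, 1, 1, 1, 1, 1], dp=[[0, 0, -0.8], [0, 0, -1.5], [0, 0, -2], [0, 0, -2.2], [0, 0, -2.2], [0, 0, -2.2], [0, 0, -2.2], [0, 0, -2.2], [0, 0, -2.2], [0, 0, -1.7], [0, 0, -0.8], [0, 0, 0]], turn=[[0, 0, 0], [0, 0, 0], [0, 0, 0], [0, 0, 0], [0, 0, 0], [0, 0, 0], [0, 0, 0], [0, 0, 0], [0, 0, 0], [0, 0, 0], [0, 0, 0], [0, 0, 0]])

```text
time_s: 39.63
position: [0.6812, 0.0594, 0.4076]
tool_rot: [[0.994, -0.106, 0.004], [-0.106, -0.994, -0.0], [0.004, -0.0, -1.0]]
ft_force: [0.4, 0.7, -6.1]
grip_width: 0.0123
gripper_force: 97.7
```

Call:
move_arm(jaw=[1, 1, 1, 1, 1, 1, 1, 1, 1, 1, 1, 1], dp=[[-0.5, -0.54, 0], [-1, -1.08, 0], [-1.5, -1.6, 0], [-1.8, -1.92, 0], [-1.8, -1.92, 0], [-1.8, -1.92, 0], [-1.8, -1.92, 0], [-1.8, -1.92, 0], [-1.8, -1.92, 0], [-1.8, -1.92, 0], [-1.8, -1.92, 0], [-1.8, -1.92, 0]], turn=[[0, 0, 0], [0, 0, 0], [0, 0, 0], [0, 0, 0], [0, 0, 0], [0, 0, 0], [0, 0, 0], [0, 0, 0], [0, 0, 0], [0, 0, 0], [0, 0, 0], [0, 0, 0]])

```text
time_s: 40.63
position: [0.5101, 0.2848, 0.4042]
tool_rot: [[0.994, -0.106, -0.002], [-0.106, -0.994, -0.001], [-0.002, 0.001, -1.0]]
ft_force: [0.6, -0.3, -6.1]
grip_width: 0.0128
gripper_force: 97.7
```

Call:
move_arm(jaw=[1, 1, 1, 1, 1, 1, 1, 1, 1, 1, 1, 1], dp=[[-1.8, -1.92, 0], [-1.8, -1.92, 0], [-1.5, -1.6, 0], [-1.0, -1.08, 0], [-0.5, -0.54, 0], [0, 0, 0], [0, 0, 0], [0, 0, 0], [0, 0, 0], [0, 0, 0], [0, 0, 0], [0, 0, 0]], turn=[[0, 0, 0], [0, 0, 0], [0, 0, 0], [0, 0, 0], [0, 0, 0], [0, 0, -0.031], [0, 0, -0.031], [0, 0, -0.031], [0, 0, -0.031], [0, 0, -0.031], [0, 0, 0], [0, 0, 0]])

```text
time_s: 41.63
position: [0.4537, 0.3606, 0.4047]
tool_rot: [[0.999, 0.047, -0.001], [0.047, -0.999, -0.001], [-0.001, 0.001, -1.0]]
ft_force: [-0.2, -0.1, -6.6]
grip_width: 0.0127
gripper_force: 97.7
```

```bash
python3 -c "
from h import *
o=observe();print(o['position'],o['ft_force'],o['wrist_torque'],o['gripper_force'])
to(.438,.3823,.22,2.8)
im,d=snap('top','t_j'); W=cloud('top',d)
np.save('wj.npy',W)"
```

```text
[0.45371722 0.36056626 0.4047156 ] [-0.19830291 -0.13112024 -6.63014781] [ 0.04544577  0.07047952 -0.0178131 ] 97.71473050117493
yaw now 2.7 turn -0.1 deg -0.002 rad rows 0.01390949748725591 | shift cm [-1.46 -2.25 18.47] rows 4.6 q6 114 t 41.6333
```

View pics/t_j.png

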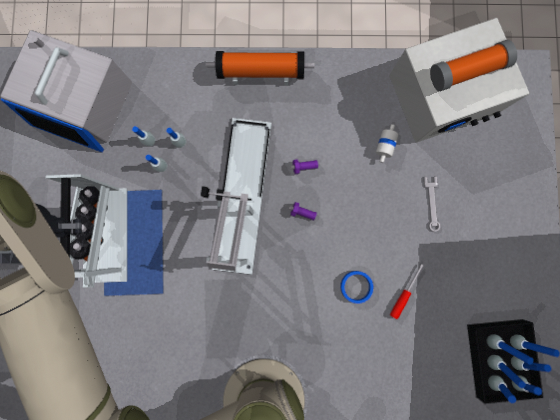

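Call:
move_arm(jaw=[1, 1, 1, 1, 1, 1, 1, 1, 1, 1, 1, 1], dp=[[-0.7, -1.1, 0.5], [-0.7, -1.1, 1], [0, 0, 2], [0, 0, 2.4], [0, 0, 2.4], [0, 0, 2.4], [0, 0, 2.4], [0, 0, 2.4], [0, 0, 2.4], [0, 0, 2], [0, 0, 1], [0, 0, 0]], turn=[[0, 0, 0], [0, 0, 0], [0, 0, 0], [0, 0, 0], [0, 0, 0], [0, 0, 0], [0, 0, 0], [0, 0, 0], [0, 0, 0], [0, 0, 0], [0, 0, 0], [0, 0, 0]])

```text
time_s: 42.68
position: [0.4376, 0.382, 0.194]
tool_rot: [[0.999, 0.048, -0.004], [0.048, -0.999, -0.002], [-0.004, 0.002, -1.0]]
ft_force: [0.1, 0.1, -5.5]
grip_width: 0.0125
gripper_force: 97.9
```

```bash
python3 -c "
from h import *
im,d=snap('top','t_k'); W=cloud('top',d)*1000
to(.438,.3823,.161,2.8)
a=np.radians(2.76);ax=np.array([np.cos(a),np.sin(a)]);n=np.array([-ax[1],ax[0]])
A=(W[...,:2]-[434,382.3])@ax;B=(W[...,:2]-[434,382.3])@n;Z=W[...,2]
r=np.zeros(A.shape,bool);r[150:320,30:200]=1
for lo,hi in((20,50),(50,100),(100,150),(150,205),(205,235)):
  m=r&(Z>lo)&(Z<hi)&(np.abs(A)<130)&(np.abs(B)<75); print(lo,hi,m.sum(),np.percentile(A[m],[1,50,99]) if m.sum() else '',np.percentile(B[m],[1,99]) if m.sum() else '')
p=im[160:310,20:200,::-1];cv2.imwrite('pics/t_kc.png',cv2.resize(p,None,fx=4,fy=4,interpolation=cv2.INTER_CUBIC))
"
```

```text
yaw now 2.8 turn -0.0 deg -0.0 rad rows 0.003744795615054792 | shift cm [-0.04  0.    3.49] rows 0.9 q6 117 t 42.7333
20 50 1408 [-109.84887415  -21.52322205   97.59803868] [-52.01623065  46.14557958]
50 100 94 [-88.69400745  53.58759078 102.19358205] [-41.51023715  33.88338095]
100 150 1032 [-85.35044612  48.51902301  99.60012499] [-39.83617792  26.11855131]
150 205 646 [-109.92628745  -42.17225838  101.93826011] [-39.755715   17.7822748]
205 235 495 [-86.35244228  53.15379824 103.96368157] [-39.25081869  29.34618862]
```

View pics/t_kc.png

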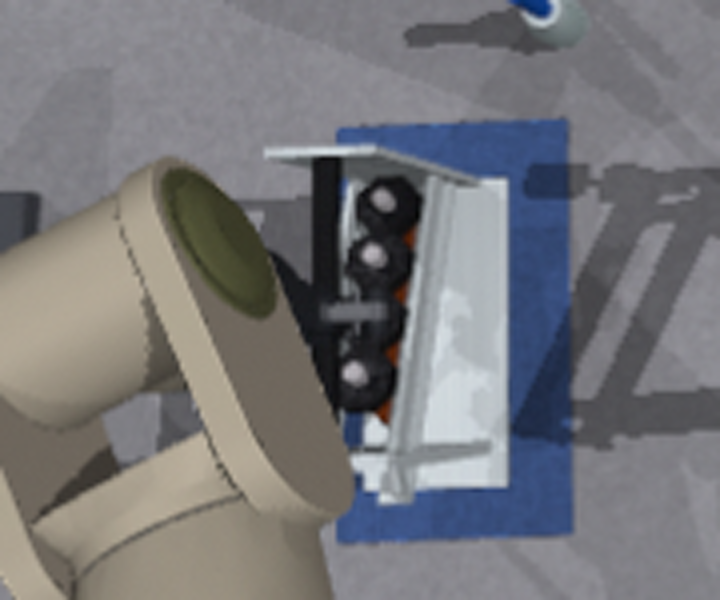

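Call:
move_arm(jaw=[1, 1, 1, 1, 1, 1, 1], dp=[[0.3, -0.3, 0], [0, 0, 0.8], [0, 0, 0.9], [0, 0, 0.7], [0, 0, 0.5], [0, 0, 0.3], [0, 0, 0]], turn=[[0, 0, 0], [0, 0, 0], [0, 0, 0], [0, 0, 0], [0, 0, 0], [0, 0, 0], [0, 0, 0]])

```text
time_s: 43.32
position: [0.4414, 0.3852, 0.1635]
tool_rot: [[0.999, 0.048, -0.001], [0.048, -0.999, -0.001], [-0.001, 0.001, -1.0]]
ft_force: [-0.7, -0.3, -5.6]
grip_width: 0.0125
gripper_force: 97.9
```

Call:
move_arm(jaw=[1, 1, 1, 1, 1], dp=[[0, 0, 0.1], [0, 0, 0.1], [0, 0, 0.1], [0, 0, 0], [0, 0, 0]], turn=[[0, 0, 0], [0, 0, 0], [0, 0, 0], [0, 0, 0], [0, 0, 0]])

```text
time_s: 43.73
position: [0.4417, 0.3854, 0.1614]
tool_rot: [[0.999, 0.049, 0.0], [0.049, -0.999, 0.0], [0.0, -0.0, -1.0]]
ft_force: [-0.3, -0.4, -5.4]
grip_width: 0.0128
gripper_force: 97.9
```

Call:
move_arm(jaw=[1, 1, 1, 1, 1], dp=[[0, 0, 0.1], [0, 0, 0.1], [0, 0, 0.1], [0, 0, 0], [0, 0, 0]], turn=[[0, 0, 0], [0, 0, 0], [0, 0, 0], [0, 0, 0], [0, 0, 0]])

```text
time_s: 44.15
position: [0.4418, 0.3853, 0.1606]
tool_rot: [[0.999, 0.049, 0.002], [0.049, -0.999, 0.001], [0.002, -0.001, -1.0]]
ft_force: [-4.1, -4.2, 10.4]
grip_width: 0.0123
gripper_force: 100.3
```

Call:
move_arm(jaw=[1, 1, 3, 4, 4, 4, 4, 4, 4, 4, 4, 4], dp=[[0, 0, -0.15], [0, 0, 0], [0, 0, 0], [0, 0, 0], [0, 0, 0], [0, 0, 0], [0, 0, -1], [0, 0, -2], [0, 0, -3], [0, 0, -4], [0, 0, -4], [0, 0, -2]], turn=[[0, 0, 0], [0, 0, 0], [0, 0, 0], [0, 0, 0], [0, 0, 0], [0, 0, 0], [0, 0, 0], [0, 0, 0], [0, 0, 0], [0, 0, 0], [0, 0, 0], [0, 0, 0]])

```text
time_s: 45.15
position: [0.442, 0.3856, 0.3259]
tool_rot: [[0.999, 0.049, 0.007], [0.049, -0.999, 0.004], [0.007, -0.004, -1.0]]
ft_force: [0.1, 0.5, 0.4]
grip_width: 0.0399
gripper_force: 0.0
```

```bash
python3 -c "
from h import *
im,d=snap('top','t_l'); W=cloud('top',d)*1000
a=np.radians(2.76);ax=np.array([np.cos(a),np.sin(a)]);n=np.array([-ax[1],ax[0]])
A=(W[...,:2]-[434,382.3])@ax;B=(W[...,:2]-[434,382.3])@n;Z=W[...,2]
r=np.zeros(A.shape,bool);r[150:320,30:200]=1
m=r&(Z>7)&(Z<30)&(np.abs(A)<130)&(np.abs(B)<75); print(np.percentile(A[m],[.5,1,99]),np.percentile(B[m],[1,99]))
m=r&(Z>120)&(Z<195)&(A>90)&(A<130)&(abs(B)<70);print('plate',np.percentile(A[m],[1,50,99]),np.percentile(B[m],[1,99]))
im2,d=cams.get_image('scene');
p=np.hstack([cv2.resize(im[150:320,90:260],(400,400)),cv2.resize(im2[120:320,290:490],(400,400))])
cv2.imwrite('pics/fin.png',p[...,::-1])
W=cloud('top',cams.get_image('top')[1]);Z=W[...,2]*1000;A=W[...,:2]@AX*1000;B=W[...,:2]@NN*1000-133.3
m=(Z>185)&(Z<215)&(B>50)&(B<160)&(A>515)&(A<565); print('tab B',m.sum(),np.median(B[m]))"
```

```text
[-122.9451687  -112.42439199  110.1975374 ] [-68.51307726  49.33647464]
plate [ 90.35478844 103.52067964 108.32609477] [-31.77549034  34.15963166]
tab B 66 69.98715739295247
```

View pics/fin.png

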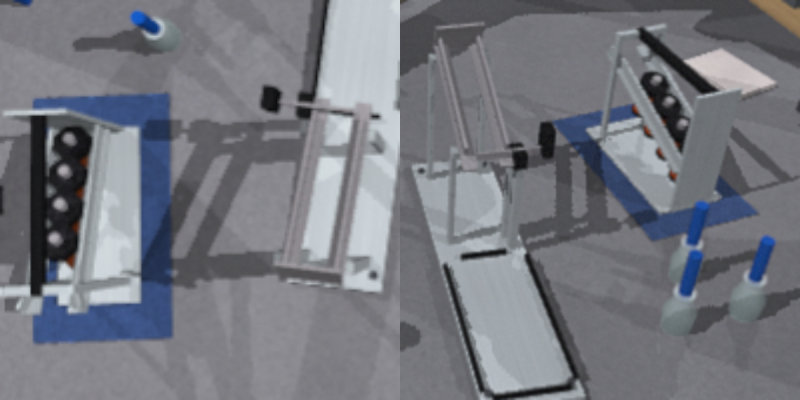

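```bash
python3 -c "
from rig import ticket
print(ticket.close_job())"
```

```text
the job is handed in; nothing more can be done
None
```

The job is handed in: all four cartridges on the bench were fed through the rails and hang in the carrier. The gate is shut and the carrier stands upright on the middle of the blue mat, lengthways along it.

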